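Free the jammed wedge of a transport clamp and turn the beakers mouth-up

TASK

The beakers came in a transport clamp, mouth-down under a sliding jaw that is locked by a tight wooden wedge. Work the wedge loose by rocking its handle to and fro, first away from the beakers, then towards them, and so on, 5 mm or more each way at the handle, rather than yanking it straight out; draw it up clear and put it in the open white parts tray. Then slide the jaw fully back and only after that take the beakers out, turn each over and stand all of them mouth-up on the mat (the turning stand can hold one lying on its side while you change your grip); do not drop the glass, and leave the calculators, the staining jar and the bench timer alone.

Things in the scene. Friction and masses are not known exactly. Their poses are not given: they have to be found in the camera images.
- clamp: fixed grey transport clamp; origin on underside, z up, x from front fence to wedge, y along the beaker row. Base 12 mm thick, x -80 to 96 mm, y -130 to 130 mm. Fence at x -72 to -64 mm, 30 mm tall. Beakers mouth-down on the base near x -35 mm, y about -90, 0, 90 mm. Jaw behind them: front face x -6 mm, 93 mm tall, lip reaches 13 mm over them, 3 mm above, so they lift only when it is back
- clamp_wedge_seat (a point): where the wedge's origin sits when driven home (at the start up to 4 mm higher): clamp x 31.5, y -45, z 30 mm. The wedge stands in a gap behind the jaw: jaw's rear face (up to 62 mm) before it, a sprung rubber pad behind it (5 N/mm, about 32 N preload), cheek plates 4 mm clear on either side (tops 68 mm up), end stop 78 mm tall behind the pad
- wedge: wooden wedge, upright, 40 mm wide (y), 125 mm tall, 0.12 kg; origin at its lower end, z up, x as the clamp's. Lower 70 mm tapers: front face x -20 mm upright, back slants 1 in 5, 30 mm thick at the bottom, 44 mm at the top. Above, 69 to 125 mm up, a handle 24 (x) by 28 (y) mm. Straight pull about 30 N; rocking the handle along x tips it with 10 to 25 N; raised 20 to 30 mm it is slack
- wedge_grip (a point): point in the middle of the wedge's handle, 106 mm above its lower end; with the wedge seated and upright it lies at x = 29.5 mm in the clamp frame
- wedge_mid (a point): point inside the wedge's tapered part, 45 mm above its lower end (about its centre of mass)
- jaw (a joint): travel of the sliding jaw in m: 0 shut over the beakers, 0.025 fully back along the clamp's +x; moves freely by hand with about 2.5 N once the wedge is out, has no spring
- jaw_knob (a point): middle of the round black knob (28 mm diameter, 30 mm tall, upright) on top of the jaw, by which it is slid; 117 mm above the clamp's underside, at y = +70 mm in the clamp
- stand: fixed turning stand, base 80 x 70 x 8 mm, origin under its centre, z up; two rubber rails 10 mm thick, 66 mm long along x, at y -14 and +14 mm, axes 37 mm up, on a web 32 mm wide. A beaker laid on its side along x on them does not roll; its axis is then 65 mm above the table and fingers can straddle it and the rails in y
- mat: fixed thin dark rubber mat 130 (x) x 250 (y) x 4 mm; origin under its centre, z up. Room for three beakers in a row along y at 80 mm spacing
- tray: white open plastic parts tray, loose, 0.5 kg, 150 (x) x 90 (y) x 40 mm, walls and floor 4 mm; origin under its centre, z up. The wedge may stand, lean or lie in it, its taper inside the outline
- beaker1: clear glass beaker, 53 mm outside diameter, 70 mm tall, 90 g, to be gripped from outside (fingers cannot enter it); origin at the centre of its open mouth, own z axis from the mouth to the closed flat bottom. Starts mouth-down in the clamp (own z up, origin 12 mm above the clamp's underside); stood mouth-up, own z points down. May be absent (None)
- beaker2: clear glass beaker, 53 mm outside diameter, 70 mm tall, 90 g, to be gripped from outside (fingers cannot enter it); origin at the centre of its open mouth, own z axis from the mouth to the closed flat bottom. Starts mouth-down in the clamp (own z up, origin 12 mm above the clamp's underside); stood mouth-up, own z points down. May be absent (None)
- beaker3: clear glass beaker, 53 mm outside diameter, 70 mm tall, 90 g, to be gripped from outside (fingers cannot enter it); origin at the centre of its open mouth, own z axis from the mouth to the closed flat bottom. Starts mouth-down in the clamp (own z up, origin 12 mm above the clamp's underside); stood mouth-up, own z points down. May be absent (None)
- calculator: bystander: dark desk calculator 110 x 69 x 23 mm lying on the table at the right rear; origin at the centre of its underside, z up
- coplin_jar: bystander: staining jar 66 x 62 x 100 mm standing at the right rear; origin at the centre of its underside, z up
- bench_timer: bystander: small white bench timer 52 x 62 x 23 mm lying at the left; origin at the centre of its underside, z up

How it is judged:
By the outcome, as a careful person would: the job done as asked, in the order asked, and still so for the second after the job is handed in, with the robot touching nothing.
Of beaker1, beaker2, beaker3 only 2 to 3 are there at a start; the rules pass over those that are not, and their reading is None.
At some moment in a run one of tray may be knocked a few centimetres aside while the robot is not near it.
It also fails if it takes over 210 s, if anything falls off the work surface, if the arm or the gripper's body presses on something with over 40 N, if the wrist force passes 120 N, or if a joint passes its speed limit or range.

ROBOT

A 7-joint arm with a two-finger parallel gripper is mounted at the origin on a cart in front of the work surface, level with it; the furniture and walls round the work are solid. World frame = base frame: x ahead of the robot, y to its left, z up, the work surface at z = 0. Lengths are in mm, angles in rad, forces in N, time in s.
With the tool pointing down it reaches from about 400 to 875 mm from the base axis. Payload 4.4 kg.
Tool frame: the origin (TCP) lies midway between the tips of the shut fingers; the grasp point (between the pads) lies 19 mm behind it (ctrl.grip_point_offset is the distance from the TCP to the grasp point, in mm); z points along the fingers, y is the line along which they close (so a half turn about z gives the same grasp; the last joint's range is limited). The gripper opens to 85 mm and grips with 20 to 120 N. Pads are 22 mm wide; open, the fingers measure 114 mm over their backs; the gripper's body (76 mm by 85 mm) begins 54 mm behind the grasp point. The pads swing forward as they close: fully open they stand 13 mm farther back than shut.
Start: joints at [1.223, 0.628, 0.038, 1.517, -0.027, 0.996, -0.02], TCP at [180.783, -624.368, 231.313] pointing down, gripper open.
Joint ranges: [-3.06, 3.06], [-0.37, 2.12], [-1.25, 1.32], [0.18, 2.47], [-1.1, 4.24], [0.23, 1.98], [-2.94, 2.94]. Speed limits (rad/s): [2.57, 2.57, 3.14, 3.14, 3.14, 3.14, 3.14].

INTERFACE

Orientations are given as [roll, pitch, yaw] about the fixed x, y, z axes, in that order (R = Rz(yaw) Ry(pitch) Rx(roll)).
In Python, from cell import ctrl gives the robot as it stands.
- The arm moves only by the shell command python3 nudge.py FILE, which reads ROWS from the file FILE. ROWS is 1 to 12 rows, parted by a bar, with the numbers parted by spaces; each row has 7 numbers: dx, dy, dz in mm, then a rotation vector rx, ry, rz in rad, then the finger opening in mm; each row shifts and turns the commanded pose from where the row before left it, along the tool's axes as they then stand; what a row does not reach is not made up. A row lasts 1/10 s, in which the tool goes at most 50 mm and 0.15 rad, less where a joint would pass 70% of its speed; a pose out of reach is approached as far as the arm can. The fingers move at their own pace and stop on an object; the grip force is fixed at half the most. Time passes only in rows, so rows that do not move let the fingers close. It prints the time, the measured TCP pose, the force, the opening and the grip force at its end. Input that does not fit is refused with a message, and nothing moves.
- ctrl.read_state(): the state, without advancing time (a new reading comes with each control period).
- ctrl.get_image(name): name is "scene" or "top" or "wrist"; returns the picture (400x640x3 uint8, blue, green, red); there is no depth.
- ctrl.calibration(name): a dict with "fx", "fy", "cx", "cy" (pixels), "k1" (the pictures are not rectified: a ray, as slopes to the right and down, at radius r is drawn at 1 + k1 r^2 times it, then the intrinsics apply), "rvec" (rotation vector, rad) and "tvec" (3), from world to camera coordinates, as OpenCV has them; the wrist camera has in their place "hand_eye" (4x4, takes a point from camera to tool coordinates, whose origin is the TCP and whose axes are the flange's). Camera axes: x right, y down, z forward; pixel columns grow to the right and rows downward; lengths in mm; the calibration is good to about 2 mm. A picture is of the moment at which its call begins: read the wrist's pose just before it. calibration takes no time and is no camera call.
- ctrl.finish_job(): hands the job in; it is judged then, once.
The state is a dict: "clock": time; "qpos": joint angles; "qd": joint speeds; "tau": joint torques, N m; "eef_pos": TCP position; "tool_rot": TCP orientation; "force": force on the tool from outside, world axes, zero at the start; "torque": the same for the moment, N m; "width": finger opening in mm; "gripper_force": force on a finger pad.
Only numpy, scipy, OpenCV 4.12 (cv2) and the standard library are available. Lean on these libraries where they do the work, as an engineer would, in place of code of your own. Each camera call takes 0.05 s, during which the arm holds its last target. There are 200 camera calls.

## Working session

There is one attempt and no reset: what is moved stays moved. The work goes in short steps, Python scripts to look and compute and a shell command to move; the robot and the scene stay as the last step left them, time stands still between calls to the robot, and variables do not carry over. Pictures are saved under pics/ and viewed, at most 14 in all, crops included, and the job is handed in when it is done.

```bash
ls; mkdir -p pics; python3 - <<'E'
from cell import ctrl
import cv2
s=ctrl.read_state(); print(s)
for n in("scene","top"):
    cv2.imwrite(f"pics/{n}0.png",ctrl.get_image(n)); print(n,ctrl.calibration(n))
print(ctrl.calibration("wrist"),ctrl.grip_point_offset)
E
```

```text
cell.py
nudge.py
pics
{'clock': 0.0, 'qpos': array([ 1.22314417,  0.62931941,  0.03844804,  1.51835339, -0.02700941,
        0.99629835, -0.02000729]), 'qd': array([-0.00167134,  0.00080419, -0.00052883,  0.00082745,  0.00017021,
        0.00081133,  0.00078896]), 'tau': array([ 1.31222252e-03, -5.63403940e+01,  1.22596063e+00, -1.93444455e+01,
        1.06939909e-02,  1.06661010e-02, -3.22169235e-06]), 'eef_pos': array([ 180.64454786, -623.75413204,  230.41118242]), 'tool_rot': array([-3.13973234e+00,  1.85888828e-05,  2.81835167e-01]), 'force': array([-0.03250941, -0.65725057,  0.16405984]), 'torque': array([0.0210709 , 0.01470957, 0.00325543]), 'gripper_force': 0.0, 'width': 85.48225646016543}
scene {'fx': 453.87448310795094, 'fy': 453.87448310795094, 'cx': 324.65178272383974, 'cy': 200.8718563750757, 'k1': -0.10435033727524148, 'rvec': array([ 1.31611056, -2.26879226,  0.88705019]), 'tvec': array([ 370.99705183,  392.0339823 , 1129.82013745])}
top {'fx': 507.3573930841998, 'fy': 507.3573930841998, 'cx': 329.8801027481137, 'cy': 193.67326373822897, 'k1': -0.08360882560229614, 'rvec': array([ 2.10688125, -2.13168664,  0.21381829]), 'tvec': array([ 106.05911204,  579.99410341, 1667.72758392])}
{'fx': 314.34603633675664, 'fy': 314.34603633675664, 'cx': 324.1070987088293, 'cy': 199.04206286201108, 'k1': -0.03766754989966685, 'hand_eye': array([[-1.19795920e-04, -9.44167030e-01, -3.29467154e-01,
         8.53452179e+01],
       [ 9.99999959e-01, -1.99041723e-04,  2.06796691e-04,
         1.96106895e-01],
       [-2.60828328e-04, -3.29467115e-01,  9.44167015e-01,
        -1.42885015e+02],
       [ 0.00000000e+00,  0.00000000e+00,  0.00000000e+00,
         1.00000000e+00]])} 18.700000000000003
```
View pics/scene0.png

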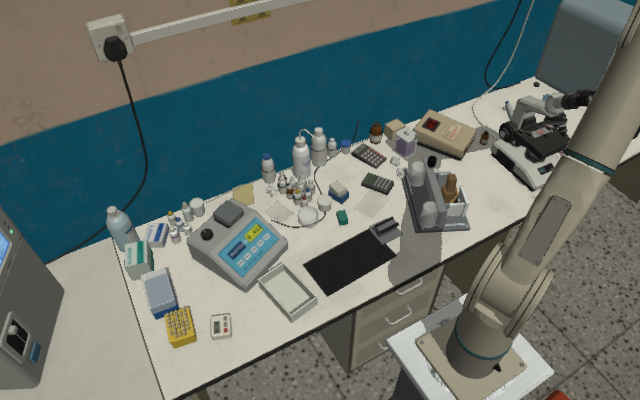

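View pics/top0.png

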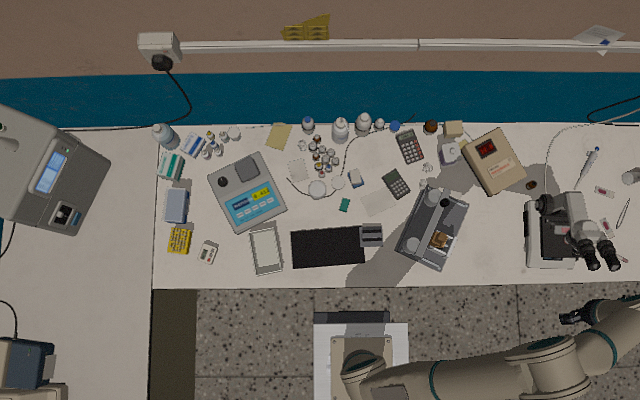

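The scene shows the clamp at about (437,195) with two beakers visible, the wedge at (451,190), the stand at (385,230), the mat at (350,260) and the tray at (287,290). In the top view the clamp is at (432,228), the mat at (328,248) and the tray at (266,247). I'll write helpers and enlarge the clamp.

```bash
cat > h.py <<'E'
from cell import ctrl
import cv2, numpy as np
from scipy.spatial.transform import Rotation as Ro
def TW(s): return Ro.from_euler('xyz',s['tool_rot']).as_matrix(), np.array(s['eef_pos'])
def cam(name,s=None):
    c=ctrl.calibration(name)
    if name=='wrist':
        R,p=TW(s); H=c['hand_eye']; Rc=R@H[:3,:3]; o=R@H[:3,3]+p
    else:
        Rw=cv2.Rodrigues(c['rvec'])[0]; Rc=Rw.T; o=-Rw.T@c['tvec']
    return c,Rc,o
def ray(C,uv):
    c,Rc,o=C; K=np.array([[c['fx'],0,c['cx']],[0,c['fy'],c['cy']],[0,0,1]])
    p=cv2.undistortPoints(np.array([[uv]],float),K,np.array([c['k1'],0,0,0.]))[0,0]
    d=Rc@np.array([p[0],p[1],1]); return o,d/np.linalg.norm(d)
def plane(C,uv,z):
    o,d=ray(C,uv); return o+d*(z-o[2])/d[2]
def tri(*rs):
    A=sum(np.eye(3)-np.outer(d,d) for o,d in rs); b=sum((np.eye(3)-np.outer(d,d))@o for o,d in rs)
    x=np.linalg.solve(A,b); return x,[round(float(np.linalg.norm(np.cross(x-o,d))),1) for o,d in rs]
def proj(C,P):
    c,Rc,o=C; q=Rc.T@(np.array(P,float)-o); x,y=q[0]/q[2],q[1]/q[2]; f=1+c['k1']*(x*x+y*y)
    return np.array([c['fx']*x*f+c['cx'],c['fy']*y*f+c['cy']])
def local(s,P,off=0):
    "world point -> tool-frame displacement from TCP"
    R,p=TW(s); return R.T@(np.array(P)-p)
E
python3 - <<'E'
import cv2,numpy as np
a=cv2.imread('pics/top0.png')[170:285,385:485]; b=cv2.imread('pics/scene0.png')[145:240,360:480]
a=cv2.resize(a,None,fx=4,fy=4,interpolation=3);b=cv2.resize(b,None,fx=3.3,fy=3.3,interpolation=3)
o=np.zeros((470,800,3),np.uint8);o[:a.shape[0],:400]=a;o[:b.shape[0],402:402+b.shape[1]]=b[:, :398]
cv2.imwrite('pics/c0.png',o)
E
```

View pics/c0.png

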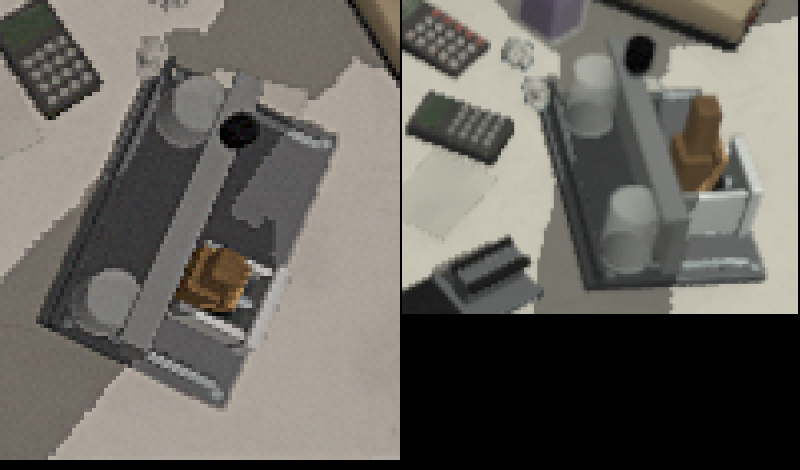

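Two beakers are present (crop (195,100) and (112,300)): one near each end. The knob is at crop (238,130), the wedge handle at (232,268), the base's right corners at (337,137) and (222,405). I'll triangulate coarsely.

```bash
python3 - <<'E'
from h import *
np.set_printoptions(precision=1,suppress=True)
t=cv2.imread('pics/top0.png'); s=cv2.imread('pics/scene0.png')
T=cam('top');S=cam('scene')
def cen(m,box):
    x0,y0,x1,y1=box; z=np.zeros_like(m);z[y0:y1,x0:x1]=m[y0:y1,x0:x1]
    n,l,st,c=cv2.connectedComponentsWithStats(z.astype(np.uint8)); i=1+st[1:,4].argmax(); return c[i],st[i]
kt=cen(t.max(2)<22,(435,192,455,212));ks=cen(s.max(2)<22,(422,150,442,172));print(kt,ks)
print('knob',tri(ray(T,kt[0]),ray(S,ks[0])))
c=lambda a,b:(385+a/4,170+b/4); d=lambda a,b:(360+(a-402)/3.3,145+b/3.3)
print('wedge top',tri(ray(T,c(234,262)),ray(S,d(707,103))))
for n,p,z in(('fn',(40,322),12),('rf',(337,137),12),('rn',(222,405),12),('bk far top',(200,100),82),('bk near',(115,292),82)): print(n,plane(T,c(*p),z))
print('rear near scene',plane(S,d(765,283),12), plane(S,d(585,287),12))
def quad(m,nm,C,z,a):
    n,l,st,ce=cv2.connectedComponentsWithStats(m.astype(np.uint8)); 
    i=l[a[1],a[0]]; cs=cv2.findContours((l==i).astype(np.uint8),0,2)[0][0]; r=cv2.minAreaRect(cs)
    P=np.array([plane(C,p,z) for p in cv2.boxPoints(r)]); print(nm,st[i],P.mean(0),P)
quad(t.max(2)<40,'mat',T,4,(328,248))
quad(cv2.inRange(s,(0,0,0),(40,40,40))>0,'mat s',S,4,(340,262))
E
```

```text
(array([443.8, 202.7]), array([440, 199,   9,   8,  47], dtype=int32)) (array([431.5, 161. ]), array([428, 156,   8,  11,  67], dtype=int32))
knob (array([ 534.6, -273.9,  118.3]), [0.0, 0.0])
wedge top (array([ 423.4, -259.1,  150.8]), [0.7, 0.7])
fn [ 389.3 -121.5   12. ]
rf [ 546.9 -388.5   12. ]
rn [ 316.2 -274.8   12. ]
bk far top [ 567.7 -254.    82. ]
bk near [ 407.2 -175.2   82. ]
rear near scene [ 305.5 -265.6   12. ] [ 387.4 -115.1   12. ]
mat [ 291  226   74   43 2549] [406.2 110.1   4. ] [[461.2 238.5   4. ]
 [478.3  -9.5   4. ]
 [350.8 -16.6   4. ]
 [334.2 228.1   4. ]]
mat s [ 304  230   92   66 2887] [406.8 107.5   4. ] [[458.1 236.7   4. ]
 [487.8 -35.5   4. ]
 [349.7 -13.3   4. ]
 [331.4 242.1   4. ]]
```

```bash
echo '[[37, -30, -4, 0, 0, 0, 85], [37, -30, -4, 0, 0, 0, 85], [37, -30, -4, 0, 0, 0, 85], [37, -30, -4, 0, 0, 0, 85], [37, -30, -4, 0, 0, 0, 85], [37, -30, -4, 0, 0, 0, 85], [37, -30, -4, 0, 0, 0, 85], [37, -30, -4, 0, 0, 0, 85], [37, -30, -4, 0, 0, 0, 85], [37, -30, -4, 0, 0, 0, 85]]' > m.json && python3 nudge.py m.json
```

```text
refused: ROWS must be rows parted by a bar, with the numbers parted by spaces. Nothing was moved.
```

Nothing moved. I misread the format; it is rows parted by a bar, with the numbers parted by spaces. Resending.

```bash
echo '37 -30 -4 0 0 0 85 | 37 -30 -4 0 0 0 85 | 37 -30 -4 0 0 0 85 | 37 -30 -4 0 0 0 85 | 37 -30 -4 0 0 0 85 | 37 -30 -4 0 0 0 85 | 37 -30 -4 0 0 0 85 | 37 -30 -4 0 0 0 85 | 37 -30 -4 0 0 0 85 | 37 -30 -4 0 0 0 85' > m.json && python3 nudge.py m.json; echo '0 0 0 0 0 -0.14 85 | 0 0 0 0 0 -0.14 85 | 0 0 0 0 0 -0.14 85 | 0 0 0 0 0 -0.14 85 | 0 0 0 0 0 -0.14 85 | 0 0 0 0 0 -0.14 85 | 0 0 0 0 0 0 85 | 0 0 0 0 0 0 85' > m.json && python3 nudge.py m.json; python3 - <<'E'
from h import *
import pickle
s=ctrl.read_state();im=ctrl.get_image('wrist');cv2.imwrite('pics/w1.png',im);pickle.dump(s,open('pics/w1.pkl','wb'));print(s['eef_pos'],s['tool_rot'],s['qpos'])
E
```

```text
clock: 1.1
eef_pos: [453.4, -231.5, 271.4]
tool_rot: [-3.141, 0.0, 0.282]
force: [0.7, -0.2, -0.3]
width: 85.2
gripper_force: 0.0
clock: 1.9
eef_pos: [452.5, -233.4, 271.1]
tool_rot: [-3.141, -0.0, 1.118]
force: [-0.4, -0.4, -0.4]
width: 84.9
gripper_force: 0.0
[ 452.5076088  -233.40029412  271.10490573] [-3.14108313e+00 -9.53015662e-05  1.11813933e+00] [ 0.58044722  0.38570774 -0.2211416   1.84827649  0.10379904  0.91923268
 -0.1407062 ]
```

View pics/w1.png

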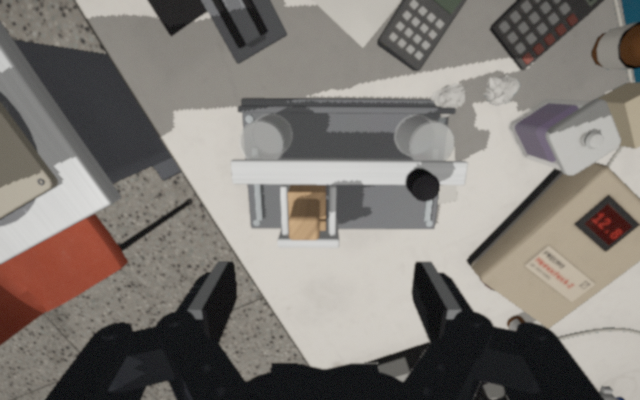

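The wrist view shows the clamp square to the image: wedge at (306,212), knob (422,184), beakers at (268,138) and (425,138), fence top edge y≈104, stand at (243,20). Check against the coarse estimates.

```bash
python3 - <<'E'
from h import *
import pickle
np.set_printoptions(precision=1,suppress=True)
s=pickle.load(open('pics/w1.pkl','rb'));W=cam('wrist',s);T=cam('top');S=cam('scene')
im=cv2.imread('pics/w1.png')
for P in((534.6,-273.9,118),(423.4,-259,150.8),(389,-121.5,12),(547,-388,12),(316,-275,12)): print(P,proj(W,P))
m=np.zeros(im.shape[:2],np.uint8);m[160:205,400:445]=(im.max(2)<45)[160:205,400:445]
M=cv2.moments(m,True);k=(M['m10']/M['m00'],M['m01']/M['m00']);print('knob px',k)
print('knob',tri(ray(W,k),ray(T,(443.8,202.7)),ray(S,(431.5,161.))), plane(W,k,125))
print(*[ (p,plane(W,p,12)) for p in ((249,227),(438,227),(241,108),(452,104))],sep='\n')
cv2.imwrite('pics/w1c.png',cv2.resize(im[90:260,225:475],None,fx=3.2,fy=3.2,interpolation=cv2.INTER_CUBIC))
E
```

```text
(534.6, -273.9, 118) [417.1 182.1]
(423.4, -259, 150.8) [307.5 228.9]
(389, -121.5, 12) [237.6 100.6]
(547, -388, 12) [432.6 227.6]
(316, -275, 12) [249.4 227.3]
knob px (422.0014534883721, 183.84883720930233)
knob (array([ 536.6, -276.1,  116.6]), [2.8, 2.4, 0.5]) [ 537.2 -274.9  125. ]
((249, 227), array([ 315.7, -274.4,   12. ]))
((438, 227), array([ 554.2, -390.5,   12. ]))
((241, 108), array([ 388.2, -130.9,   12. ]))
((452, 104), array([ 625.1, -240.3,   12. ]))
```

View pics/w1c.png

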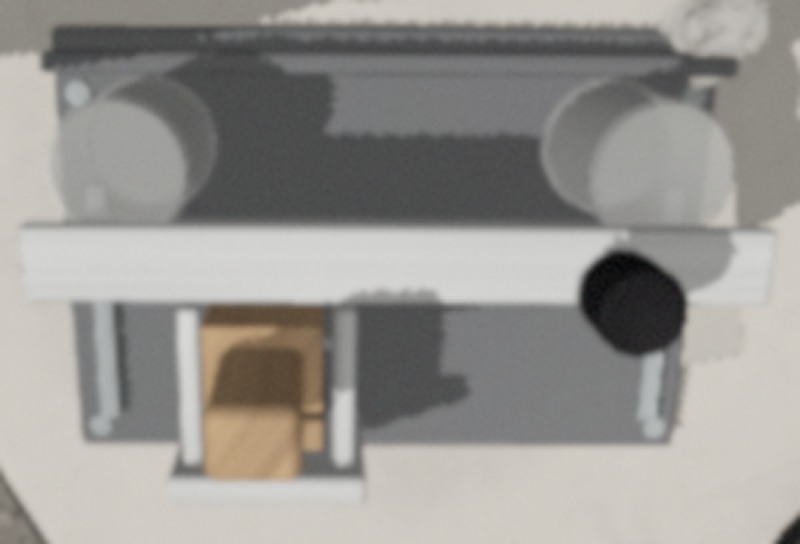

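```bash
cat > m1.py <<'E'
from h import *
import pickle
np.set_printoptions(precision=1,suppress=True)
s=pickle.load(open('pics/w1.pkl','rb'));W=cam('wrist',s)
f=lambda a,b:(225+a/3.2,90+b/3.2)
rn,rf=plane(W,f(85,441),12),plane(W,f(668,441),12)
y=(rf-rn);L=np.linalg.norm(y);y/=L;x=np.array([y[1],-y[0],0]);O=(rn+rf)/2-96*x-[0,0,12]
print('len',L,'yaw y',np.degrees(np.arctan2(y[1],y[0])),'O',O)
def cl(P): d=np.array(P)-O; return np.array([d@x,d@y,d[2]])
if __name__=='__main__':
    print('knob',cl(plane(W,(422,183.8),118)),cl((536.6,-276.1,116.6)))
    for c in((205,408),(298,408),(300,478),(205,478),(251,443)): print('handle',cl(plane(W,f(*c),157)),plane(W,f(*c),157))
    print('jaw front top edge', cl(plane(W,f(400,226),93)),'jaw ends',cl(plane(W,f(22,262),93)),cl(plane(W,f(774,262),93)))
    print('beakers bottoms(top z82)',cl(plane(W,f(118,165),82)),cl(plane(W,f(662,165),82)))
    print('fence top',cl(plane(W,f(400,30),30)),'cheeks',cl(plane(W,f(188,310),68)),cl(plane(W,f(345,310),68)))
    print('tool disp to handle',local(s,plane(W,f(251,443),157)))
E
python3 m1.py; echo '-40 -30 0 0 0 0 85 | -40 -30 0 0 0 0 85 | 0 0 0 0 0 0 85 | 0 0 0 0 0 0 85' > m.json && python3 nudge.py m.json; python3 - <<'E'
from h import *
import pickle
s=ctrl.read_state();im=ctrl.get_image('wrist');cv2.imwrite('pics/w2.png',im);pickle.dump(s,open('pics/w2.pkl','wb'))
W=cam('wrist',s)
from m1 import O,x,y
c=proj(W,O+29.5*x-45*y+[0,0,157]);print(c)
u,v=map(int,c);u=max(u,110);v=min(max(v,80),320);print(u,v)
cv2.imwrite('pics/w2c.png',cv2.resize(im[v-80:v+80,u-110:u+110],None,fx=3.6,fy=3.6,interpolation=cv2.INTER_CUBIC))
E
```

```text
len 255.89814319196677 yaw y -25.946374104927273 O [ 475.4 -246.7    0. ]
knob [  0.3  70.2 118. ] [ -0.4  67.9 116.6]
handle [ 19.9 -57.1 157. ] [ 415.3 -239.7  157. ]
handle [ 19.9 -31.4 157. ] [ 438.4 -250.9  157. ]
handle [ 41.4 -30.9 157. ] [ 429.4 -270.4  157. ]
handle [ 41.4 -57.9 157. ] [ 405.2 -258.6  157. ]
handle [ 30.5 -44.6 157. ] [ 421.9 -254.6  157. ]
jaw front top edge [-17.3   0.7  93. ] jaw ends [  -5.3 -123.3   93. ] [ -5.5 124.9  93. ]
beakers bottoms(top z82) [-35.4 -91.8  82. ] [-35.6  87.8  82. ]
fence top [-76.5   4.1  30. ] cheeks [ 18.9 -72.6  68. ] [ 18.9 -16.1  68. ]
tool disp to handle [-32.5 -18.2 114.1]
clock: 2.35
eef_pos: [363.3, -280.0, 271.6]
tool_rot: [3.141, 0.0, 1.117]
force: [-0.0, 0.3, 0.4]
width: 85.1
gripper_force: 0.0
len 255.89760306146985 yaw y -25.94630127031782 O [ 475.4 -246.7    0. ]
[374.2 135.9]
374 135
```

View pics/w2c.png

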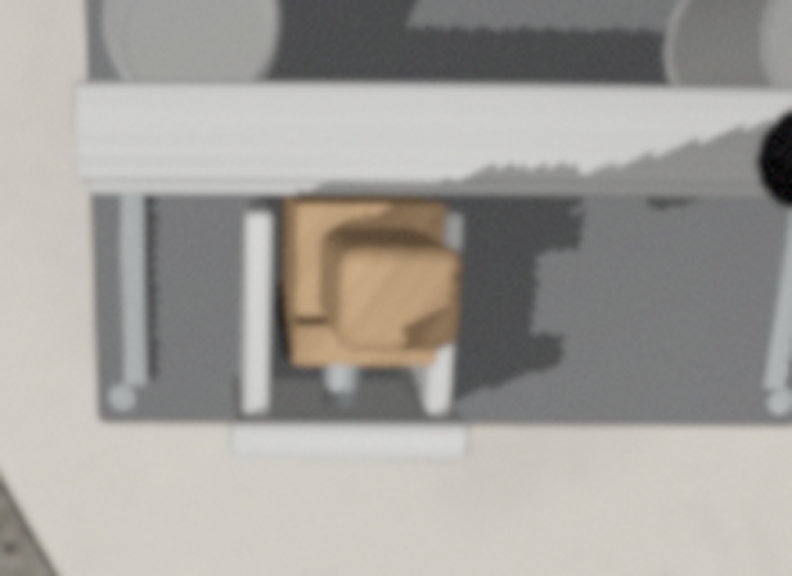

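The handle top in this second view is centred at crop (400,297) → pixel (375.1,137.5). Triangulate it, plus the current offsets.

```bash
python3 - <<'E'
from m1 import *
s2=pickle.load(open('pics/w2.pkl','rb'));W2=cam('wrist',s2)
P,e=tri(ray(W,f(251,443)),ray(W2,(375.1,137.5)));print('handle top',P,e,cl(P))
G=O+29.7*x-45*y+[0,0,138.5-18.7]
n=ctrl.read_state();print(local(n,G),n['tool_rot'], 'dyaw',np.degrees(n['tool_rot'][2])-(-25.95+90))
E
```

```text
len 255.89760306146985 yaw y -25.94630127031782 O [ 475.4 -246.7    0. ]
handle top [ 422.  -254.8  157.1] [0.2, 0.2] [ 30.6 -44.4 157.1]
[ 47.9  40.3 151.9] [ 3.1 -0.   1.1] dyaw 0.13119310986249388
```

```bash
echo '24 20 0 0 0 0 85 | 24 20 0 0 0 0 85 | 0 0 40 0 0 0 85 | 0 0 40 0 0 0 85 | 0 0 40 0 0 0 85 | 0 0 32 0 0 0 85 | 0 0 0 0 0 0 85 | 0 0 0 0 0 0 85 | 0 0 0 0 0 0 30 | 0 0 0 0 0 0 24 | 0 0 0 0 0 0 15 | 0 0 0 0 0 0 10' > m.json && python3 nudge.py m.json;echo '0 0 0 0 0 0 10 | 0 0 0 0 0 0 10 | 0 0 0 0 0 0 10 | 0 0 0 0 0 0 10' > m.json && python3 nudge.py m.json; python3 -c "
from m1 import *
n=ctrl.read_state();print(cl(n['eef_pos']),n['gripper_force'],n['force'],n['torque'])"
```

```text
clock: 3.6
eef_pos: [421.4, -253.9, 120.3]
tool_rot: [3.14, 0.0, 1.121]
force: [1.4, -2.3, 9.9]
width: 27.9
gripper_force: 13.3
clock: 4.0
eef_pos: [421.4, -253.9, 120.3]
tool_rot: [3.14, 0.0, 1.121]
force: [-0.3, 1.2, 6.4]
width: 27.4
gripper_force: 58.9
len 255.89722878475712 yaw y -25.946253657373195 O [ 475.4 -246.7    0. ]
[ 30.1 -45.3 120.3] 58.9149284362793 [-0.3  1.2  6.4] [ 0.1  0.  -0.1]
```

```bash
echo '-3 0 0 0 0.02 0 10 | -3 0 0 0 0.02 0 10 | -2 0 0 0 0.015 0 10 | 0 0 0 0 0 0 10' > m.json && python3 nudge.py m.json; python3 -c "
from m1 import *
n=ctrl.read_state();print(cl(n['eef_pos']),n['tool_rot'])"
echo '3 0 0 0 -0.02 0 10 | 3 0 0 0 -0.02 0 10 | 3 0 0 0 -0.02 0 10 | 3 0 0 0 -0.02 0 10 | 3 0 0 0 -0.02 0 10 | 1 0 0 0 -0.01 0 10 | 0 0 0 0 0 0 10' > m.json && python3 nudge.py m.json; python3 -c "
from m1 import *
n=ctrl.read_state();print(cl(n['eef_pos']),n['tool_rot'])"
```

```text
clock: 4.4
eef_pos: [419.8, -257.4, 121.0]
tool_rot: [3.14, -0.06, 1.123]
force: [3.3, 10.9, 15.5]
width: 27.3
gripper_force: 60.6
len 255.89185785629581 yaw y -25.94752073667561 O [ 475.4 -246.7    0. ]
[ 34.  -45.3 121. ] [ 3.1 -0.1  1.1]
clock: 5.1
eef_pos: [423.3, -250.2, 121.4]
tool_rot: [3.139, 0.06, 1.119]
force: [-5.6, -7.3, 15.4]
width: 27.2
gripper_force: 60.3
len 255.9019175892987 yaw y -25.9449668502862 O [ 475.4 -246.7    0. ]
[ 25.9 -45.2 121.4] [3.1 0.1 1.1]
```

```bash
cat > p.sh <<'E'
python3 -c "
from m1 import *
n=ctrl.read_state();R,p=TW(n);print('TCP',cl(p),'grip',cl(p-18.7*R[:,2]),n['tool_rot'])" | tail -1
E
echo '-4 0 0 0 0.02 0 10 | -4 0 0 0 0.02 0 10 | -4 0 0 0 0.02 0 10 | -4 0 0 0 0.02 0 10 | -4 0 0 0 0.02 0 10 | 0 0 0 0 0.02 0 10 | 0 0 0 0 0 0 10 | 0 0 0 0 0 0 10' > m.json && python3 nudge.py m.json; sh p.sh
echo '4 0 0 0 -0.02 0 10 | 4 0 0 0 -0.02 0 10 | 4 0 0 0 -0.02 0 10 | 4 0 0 0 -0.02 0 10 | 4 0 0 0 -0.02 0 10 | 4 0 0 0 -0.02 0 10 | 0 0 0 0 -0.02 0 10 | 0 0 0 0 0 0 10 | 0 0 0 0 0 0 10' > m.json && python3 nudge.py m.json;sh p.sh
```

```text
clock: 5.9
eef_pos: [419.3, -259.0, 122.2]
tool_rot: [3.139, -0.072, 1.125]
force: [2.7, 13.9, 20.7]
width: 27.6
gripper_force: 61.2
TCP [ 35.6 -45.1 122.2] grip [ 36.9 -45.1 140.9] [ 3.1 -0.1  1.1]
clock: 6.8
eef_pos: [424.3, -248.6, 122.7]
tool_rot: [3.139, 0.083, 1.117]
force: [-7.5, -10.9, 20.6]
width: 27.2
gripper_force: 60.8
TCP [ 24.1 -45.1 122.7] grip [ 22.5 -45.1 141.3] [3.1 0.1 1.1]
```

```bash

echo '-4 0 -1 0 0.02 0 10 | -4 0 0 0 0.02 0 10 | -4 0 0 0 0.03 0 10 | -4 0 -1 0 0.03 0 10 | -4 0 0 0 0.02 0 10 | -4 0 0 0 0.02 0 10 | 0 0 0 0 0 0 10' > m.json && python3 nudge.py m.json; sh p.sh
echo '4 0 -1 0 -0.02 0 10 | 4 0 0 0 -0.02 0 10 | 4 0 0 0 -0.03 0 10 | 4 0 -1 0 -0.03 0 10 | 4 0 0 0 -0.02 0 10 | 4 0 0 0 -0.02 0 10 | 0 0 0 0 0 0 10' > m.json && python3 nudge.py m.json;sh p.sh
echo '-4 0 -1 0 0.02 0 10 | -4 0 0 0 0.02 0 10 | -4 0 0 0 0.03 0 10 | -4 0 -1 0 0.03 0 10 | -4 0 0 0 0.02 0 10 | -4 0 0 0 0.02 0 10 | 0 0 0 0 0 0 10' > m.json && python3 nudge.py m.json; sh p.sh
echo '4 0 -1 0 -0.02 0 10 | 4 0 0 0 -0.02 0 10 | 4 0 0 0 -0.03 0 10 | 4 0 -1 0 -0.03 0 10 | 4 0 0 0 -0.02 0 10 | 4 0 0 0 -0.02 0 10 | 0 0 0 0 0 0 10' > m.json && python3 nudge.py m.json;sh p.sh
```

```text
clock: 7.5
eef_pos: [418.9, -259.6, 124.3]
tool_rot: [3.139, -0.073, 1.123]
force: [3.9, 12.2, 15.0]
width: 27.2
gripper_force: 61.4
TCP [ 36.3 -45.1 124.3] grip [ 37.7 -45.1 143. ] [ 3.1 -0.1  1.1]
clock: 8.2
eef_pos: [424.6, -247.7, 126.0]
tool_rot: [3.14, 0.082, 1.118]
force: [-4.4, -12.1, 7.6]
width: 27.2
gripper_force: 61.4
TCP [ 23.1 -45.2 126. ] grip [ 21.5 -45.2 144.7] [3.1 0.1 1.1]
clock: 8.9
eef_pos: [418.9, -259.4, 128.5]
tool_rot: [3.14, -0.073, 1.123]
force: [4.0, 13.5, 10.2]
width: 27.4
gripper_force: 62.3
TCP [ 36.2 -45.2 128.5] grip [ 37.6 -45.2 147.1] [ 3.1 -0.1  1.1]
clock: 9.6
eef_pos: [424.8, -247.0, 130.4]
tool_rot: [3.14, 0.082, 1.119]
force: [-3.5, -9.5, 5.5]
width: 27.5
gripper_force: 61.6
TCP [ 22.4 -45.4 130.4] grip [ 20.9 -45.4 149.1] [3.1 0.1 1.1]
```

```bash

echo '-4 0 -1 0 0.02 0 10 | -4 0 -1 0 0.02 0 10 | -4 0 -1 0 0.03 0 10 | -4 0 -1 0 0.03 0 10 | -4 0 0 0 0.02 0 10 | -4 0 0 0 0.02 0 10 | 0 0 0 0 0 0 10' > m.json && python3 nudge.py m.json; sh p.sh
echo '4 0 -1 0 -0.02 0 10 | 4 0 -1 0 -0.02 0 10 | 4 0 -1 0 -0.03 0 10 | 4 0 -1 0 -0.03 0 10 | 4 0 0 0 -0.02 0 10 | 4 0 0 0 -0.02 0 10 | 0 0 0 0 0 0 10' > m.json && python3 nudge.py m.json;sh p.sh
echo '-4 0 -1 0 0.02 0 10 | -4 0 -1 0 0.02 0 10 | -4 0 -1 0 0.03 0 10 | -4 0 -1 0 0.03 0 10 | -4 0 0 0 0.02 0 10 | -4 0 0 0 0.02 0 10 | 0 0 0 0 0 0 10' > m.json && python3 nudge.py m.json; sh p.sh
echo '4 0 -2 0 -0.02 0 10 | 4 0 -2 0 -0.02 0 10 | 4 0 -1 0 -0.03 0 10 | 0 0 -1 0 0 0 10 | 0 0 0 0 0 0 10 | 0 0 0 0 0 0 10' > m.json && python3 nudge.py m.json;sh p.sh
```

```text
clock: 10.3
eef_pos: [417.8, -260.8, 134.0]
tool_rot: [3.141, -0.071, 1.122]
force: [4.6, 8.8, 0.9]
width: 27.3
gripper_force: 62.1
TCP [ 37.9 -45.5 134. ] grip [ 39.2 -45.6 152.6] [ 3.1 -0.1  1.1]
clock: 11.0
eef_pos: [425.1, -244.7, 137.9]
tool_rot: [-3.141, 0.079, 1.121]
force: [-1.9, -5.8, -1.3]
width: 27.3
gripper_force: 61.9
TCP [ 20.2 -46.1 137.9] grip [ 18.7 -46.1 156.6] [-3.1  0.1  1.1]
clock: 11.7
eef_pos: [417.0, -261.9, 142.9]
tool_rot: [3.141, -0.07, 1.121]
force: [1.4, 5.7, 5.6]
width: 27.5
gripper_force: 63.0
TCP [ 39.3 -45.8 142.9] grip [ 40.6 -45.8 161.6] [ 3.1 -0.1  1.1]
clock: 12.3
eef_pos: [420.3, -253.8, 148.6]
tool_rot: [-3.141, 0.005, 1.121]
force: [-1.1, -1.2, -0.7]
width: 27.3
gripper_force: 62.1
TCP [ 30.5 -46.4 148.6] grip [ 30.4 -46.4 167.3] [-3.1  0.   1.1]
```

```bash

echo '0 0 -6 0 0 0 10 | 0 0 -10 0 0 0 10 | 0 0 -15 0 0 0 10 | 0 0 -20 0 0 0 10 | 0 0 -20 0 0 0 10 | 0 0 -20 0 0 0 10 | 0 0 0 0 0 0 10 | 0 0 0 0 0 0 10' > m.json && python3 nudge.py m.json
python3 - <<'E'
from h import *
np.set_printoptions(precision=1,suppress=True)
o=np.zeros((480,800,3),np.uint8)
for i,(n,b) in enumerate((('top',(235,215,335,275)),('scene',(235,230,335,330)))):
    im=ctrl.get_image(n);cv2.imwrite(f'pics/{n}1.png',im)
    c=cv2.resize(im[b[1]:b[3],b[0]:b[2]],None,fx=4,fy=4,interpolation=cv2.INTER_CUBIC);o[:c.shape[0],400*i:400*i+400]=c
cv2.imwrite('pics/tr.png',o)
E
```

```text
clock: 13.1
eef_pos: [421.3, -252.9, 240.1]
tool_rot: [3.14, 0.005, 1.122]
force: [-0.4, -0.2, -1.6]
width: 27.4
gripper_force: 62.2
```

View pics/tr.png

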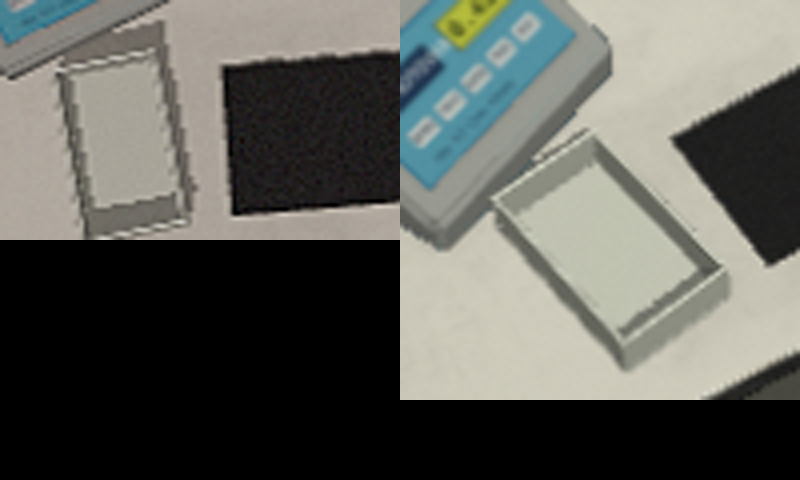

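Tray rim corners: top crop (60,70),(158,50),(190,222),(88,238); scene crop (495,197),(597,132),(727,272),(622,348). Triangulate.

```bash
python3 - <<'E'
from h import *
np.set_printoptions(precision=1,suppress=True)
T=cam('top');S=cam('scene')
tp=[(60,70),(158,50),(190,222),(88,238)];sp=[(495,197),(597,132),(727,272),(622,348)]
Q=[]
for a,b in zip(tp,sp):
    P,e=tri(ray(T,(235+a[0]/4,215+a[1]/4)),ray(S,(235+(b[0]-400)/4,230+b[1]/4)));print(P,e);Q.append(P)
Q=np.array(Q);c=Q.mean(0);d=Q[0]+Q[1]-Q[2]-Q[3];print('c',c,'xdir',np.degrees(np.arctan2(d[1],d[0])),np.linalg.norm(d)/2,np.linalg.norm(Q[0]-Q[1]))
n=ctrl.read_state();print(n['tool_rot'],n['qpos']);print(local(n,(c[0],c[1],97)))
E
```

```text
[455.7 374.8  32.1] [2.3, 2.3]
[471.3 290.   31.5] [0.7, 0.7]
[326.4 263.2  28.4] [1.9, 1.9]
[313.7 349.6  22.5] [1.5, 1.5]
c [391.8 319.4  28.6] xdir 10.26963238754355 145.9287900215751 86.22593778270999
[-3.1  0.   1.1] [ 0.6  0.4 -0.2  1.9  0.1  0.8 -0.1]
[ 503.6 -274.   140. ]
```

```bash

echo '45 -16 0 0 0 0 10 | 45 -16 0 0 0 0 10 | 45 -16 0 0 0 0 10 | 45 -16 0 0 0 0 10 | 45 -16 0 0 0 0 10 | 45 -16 0 0 0 0 10 | 39 -29 0 0 0 0 10 | 39 -29 0 0 0 0 10 | 39 -29 0 0 0 0 10 | 39 -29 0 0 0 0 10 | 39 -29 0 0 0 0 10 | 39 -29 0 0 0 0 10' > m.json && python3 nudge.py m.json
echo '0 0 0 0 0 0 10 | 0 0 0 0 0 0 10 | 0 0 0 0 0 0 10' > m.json && python3 nudge.py m.json
python3 - <<'E'
from h import *
import pickle
np.set_printoptions(precision=1,suppress=True)
s=ctrl.read_state();im=ctrl.get_image('wrist');cv2.imwrite('pics/w3.png',im);pickle.dump(s,open('pics/w3.pkl','wb'));print(s['qpos'])
E
```

```text
clock: 14.4
eef_pos: [395.5, 319.7, 236.0]
tool_rot: [-3.141, 0.007, 1.122]
force: [1.2, -1.1, -0.6]
width: 27.7
gripper_force: 62.1
clock: 14.7
eef_pos: [396.5, 316.6, 236.1]
tool_rot: [-3.141, 0.008, 1.121]
force: [0.2, 0.6, -1.2]
width: 27.0
gripper_force: 62.1
[-0.5  0.4 -0.3  1.9  0.2  0.8 -1.4]
```

View pics/w3.png

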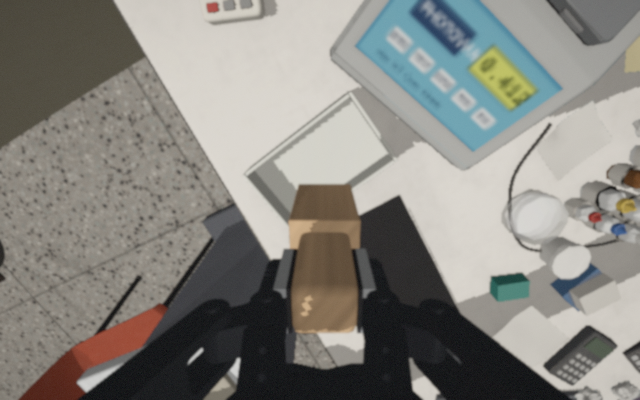

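Three tray rim corners are visible: (248,172), (350,95), (393,157); the fourth is hidden behind the wedge.

```bash
python3 - <<'E'
from h import *
import pickle
np.set_printoptions(precision=1,suppress=True)
s=pickle.load(open('pics/w3.pkl','rb'));W=cam('wrist',s)
A,B,C=[plane(W,p,40) for p in((248,172),(350,95),(393,157))]
print(A,B,C,np.linalg.norm(A-B),np.linalg.norm(B-C));c=(A+C)/2;print(c)
T=cam('top');tp=[(60,70),(158,50),(190,222),(88,238)]
print('top z40',np.mean([plane(T,(235+a/4,215+b/4),40) for a,b in tp],0))
print(proj(W,(391.8,319.4,40)), local(ctrl.read_state(),[c[0],c[1],97]))
E
```

```text
[319.3 350.7  40. ] [454.9 375.6  40. ] [470.7 296.3  40. ] 137.855463826076 80.90281568826354
[395.  323.5  40. ]
top z40 [390.  316.6  40. ]
[318.9 169. ] [  6.6  -4.8 139.4]
```

```bash

echo '4 -2 25 0 0 0 10 | 0 0 30 0 0 0 10 | 0 0 30 0 0 0 10 | 0 0 25 0 0 0 10 | 0 0 15 0 0 0 10 | 0 0 10 0 0 0 10 | 0 0 0 0 0 0 10 | 0 0 3 0 0 0 10 | 0 0 0 0 0 0 10' > m.json && python3 nudge.py m.json
echo '0 0 2 0 0 0 10 | 0 0 0 0 0 0 10 | 0 0 0 0 0 0 10' > m.json && python3 nudge.py m.json
echo '0 0 2 0 0 0 10 | 0 0 0 0 0 0 10 | 0 0 0 0 0 0 10' > m.json && python3 nudge.py m.json
```

```text
clock: 15.65
eef_pos: [396.8, 322.1, 99.6]
tool_rot: [3.141, 0.004, 1.121]
force: [-0.4, 0.0, -0.3]
width: 27.6
gripper_force: 62.1
clock: 15.95
eef_pos: [396.4, 322.2, 97.4]
tool_rot: [3.141, 0.005, 1.122]
force: [0.5, 0.2, -1.7]
width: 27.2
gripper_force: 62.1
clock: 16.25
eef_pos: [396.2, 322.0, 95.0]
tool_rot: [-3.142, 0.005, 1.122]
force: [0.2, -0.6, -1.4]
width: 27.0
gripper_force: 62.1
```

```bash

echo '0 0 2 0 0 0 10 | 0 0 0 0 0 0 10 | 0 0 0 0 0 0 10' > m.json && python3 nudge.py m.json
echo '0 0 2 0 0 0 10 | 0 0 0 0 0 0 10 | 0 0 0 0 0 0 10' > m.json && python3 nudge.py m.json
echo '0 0 1 0 0 0 10 | 0 0 0 0 0 0 10 | 0 0 0 0 0 0 10' > m.json && python3 nudge.py m.json
```

```text
clock: 16.55
eef_pos: [396.2, 322.0, 93.0]
tool_rot: [-3.142, 0.005, 1.122]
force: [-0.1, 0.1, -0.8]
width: 27.5
gripper_force: 62.1
clock: 16.85
eef_pos: [396.4, 322.3, 91.4]
tool_rot: [3.141, 0.004, 1.122]
force: [-0.2, 0.2, 2.7]
width: 27.6
gripper_force: 62.6
clock: 17.15
eef_pos: [396.5, 322.4, 91.3]
tool_rot: [3.141, 0.004, 1.122]
force: [-2.0, -1.0, 13.6]
width: 27.4
gripper_force: 64.1
```

```bash

echo '0 0 -1 0 0 0 32 | 0 0 0 0 0 0 40 | 0 0 0 0 0 0 50 | 0 0 0 0 0 0 60 | 0 0 0 0 0 0 70 | 0 0 -5 0 0 0 75 | 0 0 -15 0 0 0 75 | 0 0 -30 0 0 0 75 | 0 0 -40 0 0 0 75 | 0 0 -45 0 0 0 75 | 0 0 -45 0 0 0 75 | 0 0 0 0 0 0 75' > m.json && python3 nudge.py m.json
python3 - <<'E'
from h import *
import pickle
np.set_printoptions(precision=1,suppress=True)
s=ctrl.read_state();im=ctrl.get_image('wrist');t=ctrl.get_image('top');sc=ctrl.get_image('scene')
o=np.zeros((560,640,3),np.uint8);o[:400]=im;o[400:,:320]=cv2.resize(t[210:290,230:390],None,fx=2,fy=2);o[400:,320:]=cv2.resize(sc[245:325,230:390],None,fx=2,fy=2);cv2.imwrite('pics/w4.png',o)
E
```

```text
clock: 18.35
eef_pos: [399.1, 325.7, 277.3]
tool_rot: [3.137, -0.006, 1.122]
force: [1.0, 0.7, -0.0]
width: 75.0
gripper_force: 0.0
```

View pics/w4.png

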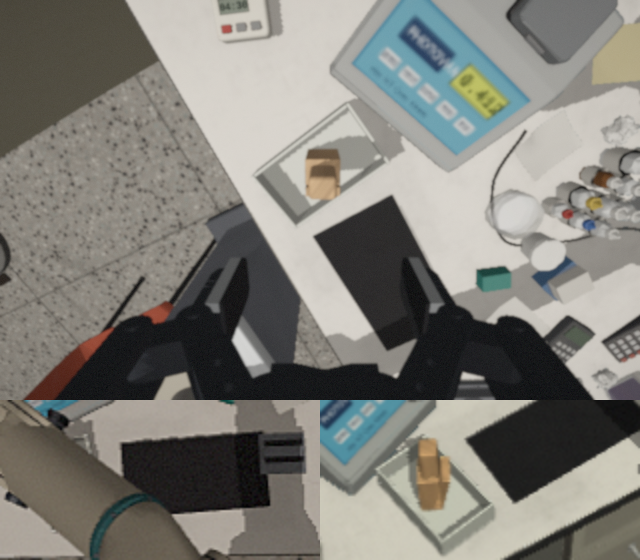

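The wedge stands upright in the tray (wrist pixel (322,175), inside the rim). Now to the knob.

```bash

echo '-37 30 0 0 0 0 85 | -37 30 0 0 0 0 85 | -37 30 0 0 0 0 85 | -37 30 0 0 0 0 85 | -37 30 0 0 0 0 85 | -37 30 0 0 0 0 85 | -37 30 0 0 0 0 85 | -37 30 0 0 0 0 85 | -37 30 0 0 0 0 85 | -37 30 0 0 0 0 85 | -37 30 0 0 0 0 85 | -37 30 0 0 0 0 85' > m.json && python3 nudge.py m.json
echo '-37 30 0 0 0 0 85 | 0 0 0 0 0 0 85 | 0 0 0 0 0 0 85 | 0 0 0 0 0 0 85' > m.json && python3 nudge.py m.json
python3 -c "
from m1 import *
n=ctrl.read_state();G=O+0*x+70*y+[0,0,104];print(local(n,G),n['tool_rot'])"
```

```text
clock: 19.7
eef_pos: [527.2, -235.0, 271.3]
tool_rot: [-3.138, 0.005, 1.122]
force: [0.6, 0.4, 0.1]
width: 85.0
gripper_force: 0.0
clock: 20.1
eef_pos: [538.6, -277.8, 272.1]
tool_rot: [-3.138, 0.004, 1.124]
force: [0.4, -1.0, -0.1]
width: 85.1
gripper_force: 0.0
len 255.8989800775116 yaw y -25.946311867303095 O [ 475.4 -246.7   -0. ]
[  1.    0.1 168.1] [-3.1  0.   1.1]
```

```bash

echo '1 0 40 0 0 0 85 | 0 0 45 0 0 0 85 | 0 0 45 0 0 0 85 | 0 0 38 0 0 0 85 | 0 0 0 0 0 0 85 | 0 0 0 0 0 0 30 | 0 0 0 0 0 0 20 | 0 0 0 0 0 0 10 | 0 0 0 0 0 0 10 | 0 0 0 0 0 0 10' > m.json && python3 nudge.py m.json
echo '-3 0 0 0 0 0 10 | -5 0 0 0 0 0 10 | -5 0 0 0 0 0 10 | -5 0 0 0 0 0 10 | -4 0 0 0 0 0 10 | 0 0 0 0 0 0 10 | 0 0 0 0 0 0 10' > m.json && python3 nudge.py m.json;sh p.sh
echo '-2 0 0 0 0 0 10 | -2 0 0 0 0 0 10 | 0 0 0 0 0 0 10 | 0 0 0 0 0 0 10' > m.json && python3 nudge.py m.json;sh p.sh
echo '-2 0 0 0 0 0 10 | 0 0 0 0 0 0 10 | 0 0 0 0 0 0 10' > m.json && python3 nudge.py m.json;sh p.sh
```

```text
clock: 21.1
eef_pos: [537.5, -278.8, 107.4]
tool_rot: [-3.138, 0.005, 1.122]
force: [-6.5, 4.4, 10.5]
width: 26.2
gripper_force: 58.5
clock: 21.8
eef_pos: [527.8, -298.5, 107.4]
tool_rot: [-3.138, 0.005, 1.122]
force: [-6.7, 3.6, 10.1]
width: 26.2
gripper_force: 58.5
TCP [ 23.6  69.8 107.4] grip [ 23.5  69.8 126.1] [-3.1  0.   1.1]
clock: 22.2
eef_pos: [526.4, -301.2, 107.4]
tool_rot: [-3.138, 0.004, 1.122]
force: [-6.4, 5.1, 10.3]
width: 26.6
gripper_force: 58.5
TCP [ 26.7  69.8 107.4] grip [ 26.6  69.8 126.1] [-3.1  0.   1.1]
clock: 22.5
eef_pos: [526.5, -301.3, 107.4]
tool_rot: [-3.138, 0.002, 1.123]
force: [-4.6, 8.3, 10.1]
width: 26.4
gripper_force: 58.5
TCP [ 26.7  69.8 107.4] grip [ 26.7  69.9 126.1] [-3.1  0.   1.1]
```

```bash
cat > look.py <<'E'
from h import *
import pickle,sys
np.set_printoptions(precision=2,suppress=True)
n=sys.argv[1];s=ctrl.read_state();cv2.imwrite(f'pics/{n}.png',ctrl.get_image('wrist'));pickle.dump(s,open(f'pics/{n}.pkl','wb'));print(n,s['eef_pos'],s['tool_rot'],s['qpos'])
E
echo '1 0 0 0 0 0 40 | 0 0 0 0 0 0 60 | 0 0 0 0 0 0 85 | 0 0 0 0 0 0 85 | 0 0 -20 0 0 0 85 | 0 0 -40 0 0 0 85 | 0 0 -45 0 0 0 85 | 0 0 -45 0 0 0 85 | 0 0 0 0 0 0 85 | 0 0 0 0 0 0 85' > m.json && python3 nudge.py m.json
python3 look.py v0
echo '0 -45 0 0 0 0 85 | 0 -45 0 0 0 0 85 | 0 -45 0 0 0 0 85 | 0 -45 0 0 0 0 85 | 0 0 0 0 0 0 85 | 0 0 0 0 0 0 85' > m.json && python3 nudge.py m.json
python3 look.py v1
echo '40 0 0 0 0 0 85 | 45 0 0 0 0 0 85 | 45 0 0 0 0 0 85 | 0 0 0 0 0 0 85 | 0 0 0 0 0 0 85' > m.json && python3 nudge.py m.json
python3 look.py v2
python3 - <<'E'
import cv2,numpy as np
o=np.vstack([np.hstack([cv2.imread(f'pics/v{i}.png')[:300,120:520] for i in(0,1)]),np.hstack([cv2.imread('pics/v2.png')[:300,120:520]]*2)])
cv2.imwrite('pics/vv.png',o)
E
```

```text
clock: 23.5
eef_pos: [528.3, -303.9, 256.9]
tool_rot: [3.139, 0.005, 1.121]
force: [-1.2, -0.8, -0.9]
width: 84.7
gripper_force: 0.0
v0 [ 528.29 -303.86  256.86] [3.14 0.01 1.12] [ 0.59  0.55 -0.19  1.6   0.12  1.   -0.09]
clock: 24.15
eef_pos: [364.5, -224.8, 254.8]
tool_rot: [-3.14, 0.005, 1.121]
force: [0.6, -1.5, -0.4]
width: 84.8
gripper_force: 0.0
v1 [ 364.52 -224.81  254.85] [-3.14  0.01  1.12] [ 0.65  0.29 -0.21  2.06  0.09  0.8  -0.07]
clock: 24.7
eef_pos: [423.6, -107.1, 254.4]
tool_rot: [-3.141, 0.005, 1.125]
force: [-0.6, 0.0, -0.4]
width: 85.2
gripper_force: 0.0
v2 [ 423.58 -107.15  254.38] [-3.14  0.    1.13] [ 0.38  0.3  -0.26  2.04  0.11  0.81 -0.39]
```

View pics/vv.png

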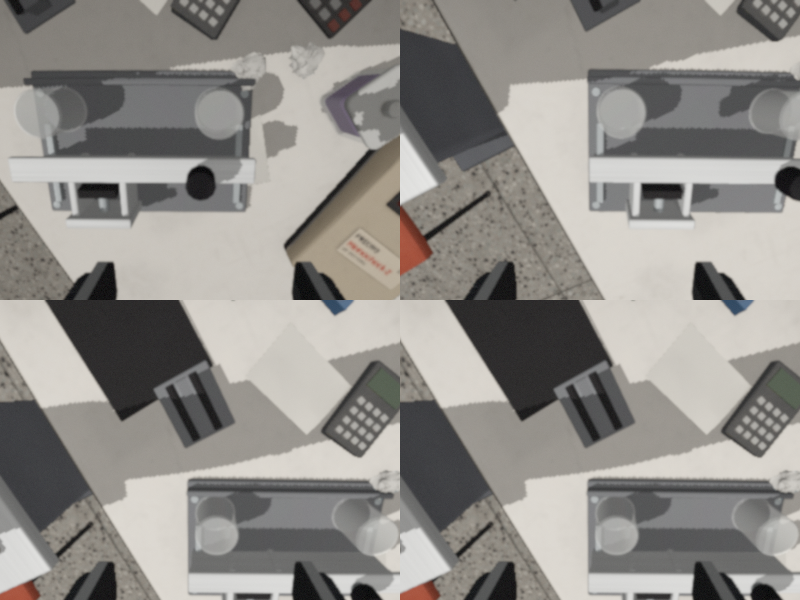

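Jaw is fully back. Near beaker bottom-disc: v0 (158,112), v1 (340,113); far: v0 (340,115), v1 (498,112); stand in v2 near (315,102) with two dark rails along world y. Measure these and fit a kinematic model to check which horizontal poses are reachable.

```bash
cat > fk.py <<'E'
from h import *
import pickle,itertools,glob
from scipy.optimize import least_squares
def fk(q,L,sg,full=False):
    h,a,b,c,off,bx,by,yaw0=L; Z=lambda t:Ro.from_euler('z',t); Y=lambda t:Ro.from_euler('y',t)
    R=Z(yaw0-q[0]); p=np.array([bx,by,h]); R=R*Y(q[1])*Z(sg[0]*q[2]); p=p+R.apply([0,0,a]); e=p
    R=R*Y(q[3])*Z(sg[1]*q[4]); p=p+R.apply([0,0,b]); w=p
    R=R*Y(q[5])*Z(sg[2]*q[6]+off); p=p+R.apply([0,0,c])
    return (p,R,e,w) if full else (p,R)
def fit():
    S=[pickle.load(open(f,'rb')) for f in sorted(glob.glob('pics/*.pkl'))if not 'fit' in f]+[{'qpos':np.array([1.22314417,.62931941,.03844804,1.51835339,-.02700941,.99629835,-.02000729]),'eef_pos':np.array([180.64,-623.75,230.41]),'tool_rot':np.array([-3.13973,0,.281835])}]
    best=None
    for sg in itertools.product((1,-1),repeat=3):
        def r(L):
            o=[]
            for s in S:
                p,R=fk(s['qpos'],L,sg); o+=list(p-s['eef_pos'])+list(200*(R.inv()*Ro.from_euler('xyz',s['tool_rot'])).as_rotvec())
            return np.array(o)
        for off in(0,1.57,3.14,-1.57):
            f=least_squares(r,[300,420,350,300,off,0,0,0])
            if best is None or f.cost<best[0]: best=(f.cost,sg,f.x,np.abs(f.fun).max())
    return best
if __name__=='__main__':
    np.set_printoptions(precision=2,suppress=True)
    b=fit();print(b);pickle.dump(b,open('pics/fit.pkl','wb'))
E
python3 fk.py; python3 - <<'E'
from m1 import *
L=lambda n:cam('wrist',pickle.load(open(f'pics/{n}.pkl','rb')))
v0,v1,v2=L('v0'),L('v1'),L('v2');T=cam('top')
for n,a,b in(('near',(158,112),(340,113)),('far',(340,115),(498,112))):
    P,e=tri(ray(v0,a),ray(v1,b));print(n,P,e,cl(P))
im=cv2.imread('pics/v2.png');m=np.zeros(im.shape[:2],np.uint8);m[50:160,265:365]=(im.max(2)<52)[50:160,265:365]
k,l,st,ce=cv2.connectedComponentsWithStats(m)
for i in range(1,k):
    if st[i,4]>60:
        cs=cv2.findContours((l==i).astype(np.uint8),0,2)[0][0];r=cv2.minAreaRect(cs);print(st[i],r, plane(v2,r[0],42),[plane(v2,q,42)[:2] for q in cv2.boxPoints(r)])
E
```

```text
(np.float64(40.90525458416683), (-1, -1, -1), array([109.93, 561.55, 376.72, 130.38,   1.52,   1.08,  -4.96,  -0.05]), np.float64(3.6581838587860602))
len 255.89840070402883 yaw y -25.94621109293035 O [ 475.4 -246.7    0. ]
near [ 406.2 -174.8   76.1] [0.8, 0.8] [-34.4 -93.7  76.1]
far [ 571.1 -259.4   25.8] [2.4, 2.4] [-30.4  91.7  25.8]
[ 265   50   66   56 1647] ((297.4999694824219, 77.5), (64.99998474121094, 54.99999237060547), 0.0) [440.   -7.9  42. ] [array([395.4, -17.7]), array([421.9,  30.6]), array([482.5,   1.5]), array([459.1, -48.3])]
[311  73  31  57 452] ((325.2796630859375, 100.86498260498047), (59.99536895751953, 8.01180362701416), 64.23066711425781) [456.3 -42.1  42. ] [array([451.5, -11.3]), array([459.9, -11.5]), array([461.4, -74.4]), array([452.6, -74.4])]
[288  86  32  55 446] ((302.709716796875, 112.9071044921875), (59.48047637939453, 7.919954299926758), 62.74467086791992) [428.6 -42.9  42. ] [array([423.6, -12.1]), array([432.1, -12.1]), array([433.8, -75.2]), array([424.9, -75.4])]
```

```bash

echo '0 0 -20 0 0.15 0 85 | 0 0 -20 0 0.15 0 85 | 0 0 0 0 0.15 0 85 | 0 0 0 0 0.15 0 85 | 0 0 0 0 0 0 85 | 0 0 0 0 0 0 85' > m.json && python3 nudge.py m.json
python3 look.py t1
echo '0 0 0 0 0.15 0 85 | 0 0 0 0 0.15 0 85 | 0 0 0 0 0.15 0 85 | 0 0 0 0 0.15 0 85 | 0 0 0 0 0 0 85 | 0 0 0 0 0 0 85' > m.json && python3 nudge.py m.json
python3 look.py t2
python3 fk.py
```

```text
clock: 25.35
eef_pos: [419.5, -112.5, 290.0]
tool_rot: [-3.134, -0.568, 1.112]
force: [-0.4, 0.8, -0.9]
width: 85.3
gripper_force: 0.0
t1 [ 419.52 -112.5   290.01] [-3.13 -0.57  1.11] [ 0.96  0.35 -0.44  2.06 -0.54  0.9   0.46]
clock: 26.0
eef_pos: [420.6, -108.8, 290.8]
tool_rot: [-3.128, -1.168, 1.112]
force: [1.0, -0.9, 0.7]
width: 85.0
gripper_force: 0.0
t2 [ 420.61 -108.79  290.82] [-3.13 -1.17  1.11] [ 1.28  0.71 -0.57  2.08 -0.84  1.09  0.95]
(np.float64(301.1581723888056), (-1, -1, -1), array([341.95, 546.82, 385.4 , 343.8 ,   1.53,  -3.94,  -6.48,  -0.04]), np.float64(11.454585566093613))
```

```bash
sed -i 's/h,a,b,c,off,bx,by,yaw0=L;/h,a,b,c,off,bx,by,yaw0,ex,ey,wx,wy,cx,cy=L[:14];/; s/apply(\[0,0,a\])/apply([ex,ey,a])/; s/apply(\[0,0,b\])/apply([wx,wy,b])/; s/apply(\[0,0,c\])/apply([cx,cy,c])/; s/\[300,420,350,300,off,0,0,0\]/[300,420,350,300,off]+[0]*9/; s/list(200\*/list(300*/' fk.py; sed -i 's/return np.array(o)/return np.array(o+list(0.02*L[8:]))/' fk.py
python3 fk.py
```

```text
(np.float64(1.0337859682056068), (-1, -1, -1), array([339.29, 554.74, 383.73, 342.34,   1.57,  -3.67,  -3.76,  -0.  ,
         1.25, -21.13,   6.16,  -6.48,   4.58,   1.84]), np.float64(0.6196338610591283))
```

```bash
cat > ik.py <<'E'
from fk import *
B=pickle.load(open('pics/fit.pkl','rb'));SG,LL=B[1],B[2]
lo=np.array([-3.06,-.37,-1.25,.18,-1.1,.23,-2.94])+.04;hi=np.array([3.06,2.12,1.32,2.47,4.24,1.98,2.94])-.04
def Rt(head,tilt,spin=0):
    h,t=np.radians([head,tilt]);d=np.array([np.cos(h),np.sin(h),0]);u=np.array([0,0,1.])
    x=d*np.cos(t)+u*np.sin(t);z=d*np.sin(t)-u*np.cos(t);y=np.cross(z,x);return np.stack([x,y,z],1)
def ik(G,R,q0s,g=18.7):
    "G = grasp point"
    p=np.array(G)+g*R[:,2];best=None
    for q0 in q0s:
        def r(q):
            pp,RR=fk(q,LL,SG);return np.r_[pp-p,300*(RR.inv()*Ro.from_matrix(R)).as_rotvec(),0.3*(q-q0)]
        f=least_squares(r,np.clip(q0,lo+.001,hi-.001),bounds=(lo,hi));e=np.abs(f.fun[:6]).max()
        if best is None or e<best[0]-.5: best=(e,f.x,np.abs(f.x-q0).max())
    return best
E
cat > scan.py <<'E'
from ik import *
np.set_printoptions(precision=2,suppress=True)
rng=np.random.default_rng(0)
Q=[pickle.load(open(f'pics/{n}.pkl','rb'))['qpos'] for n in('v2','t2','w3','v0')]
seeds=Q+[rng.uniform(lo,hi) for _ in range(4)]
def show(n,G,hd,t):
    e,q,_=ik(G,Rt(hd,t),seeds)
    if e<6: w=fk(q,LL,SG,True); print(n,hd,t,round(e,1),q,'w',w[3].round(),'e',w[2].round())
nb,fb=(407,-175,52),(571,-254,52)
for t in(60,-30):
    for hd in(-116,-90,-140) if t>0 else(-116,64,-90,-140,40,90):
        show('near',nb,hd,t);show('far',fb,hd,t)
for t in(-30,0,60):
    for hd in(91.4,-88.6): show('stand',(442.5,-42.5,65),hd,t)
for t in(60,90,-30):
    for hd in range(-180,180,45): show('mat',(407,110,45),hd,t)
E
python3 scan.py
```

```text
near -116 60 0.0 [ 0.03  1.12 -0.35  1.93  1.03  1.38  1.5 ] w [533.  78. 210.] e [498. -37. 574.]
far -116 60 0.0 [ 0.07  1.19 -0.21  1.46  1.04  1.46  1.94] w [697.  -1. 210.] e [511. -58. 541.]
near -90 60 0.0 [-1.    1.63  1.14  2.2  -1.    0.35 -2.58] w [409. 108. 210.] e [305. 458. 328.]
far -90 60 0.0 [-0.73  1.65  1.26  1.8  -0.75  0.49 -2.74] w [573.  29. 210.] e [414. 362. 315.]
near -140 60 0.0 [ 0.2   1.17 -0.44  1.68  0.8   1.56  1.51] w [625.   5. 210.] e [ 497. -125.  547.]
far -140 60 0.0 [ 0.17  1.3  -0.28  1.1   0.83  1.75  1.94] w [789. -74. 210.] e [ 521. -114.  482.]
near -116 -30 0.0 [ 1.39  1.17 -1.18  2.18  1.03  0.6   2.31] w [ 339. -318.  335.] e [  80. -516.  537.]
far -116 -30 0.0 [ 1.23  1.27 -1.2   1.68  0.8   0.86  2.61] w [ 503. -397.  335.] e [ 170. -510.  486.]
near 64 -30 0.0 [-0.26  0.89  0.39  2.13  0.43  0.43 -0.84] w [475. -32. 335.] e [413.  87. 694.]
far 64 -30 0.0 [ 0.03  0.96  0.16  1.64  0.52  0.79 -0.74] w [ 639. -111.  335.] e [448. -37. 660.]
near -90 -30 0.0 [ 0.52  0.87  0.17  1.98 -0.77  0.82 -1.81] w [ 409. -333.  335.] e [ 351. -232
[... 2313 characters left out ...]
99.  194.]
mat 135 90 0.0 [ 0.6   1.61 -0.83  1.43 -0.1   1.55  0.74] w [ 635. -120.   40.] e [ 446. -328.  303.]
mat -90 -30 0.0 [ 0.66  1.04 -0.96  2.31  1.31  0.27  1.87] w [409. -48. 328.] e [ 375. -312.  604.]
mat -45 -30 0.0 [-0.09  0.87  0.06  1.99 -0.63  0.77 -1.84] w [520.  -0. 328.] e [420.  12. 698.]
mat 0 -30 0.0 [-0.29  0.9   0.07  1.84 -0.22  0.93 -1.63] w [565. 112. 328.] e [420. 102. 683.]
mat 45 -30 0.0 [-0.51  0.9   0.07  1.88  0.15  0.87 -1.36] w [517. 223. 328.] e [385. 187. 686.]
mat 90 -30 0.0 [-0.77  0.87  0.18  2.1   0.54  0.57 -1.14] w [405. 268. 328.] e [314. 273. 700.]
mat 135 -30 0.0 [-0.23  0.94 -0.73  2.43  1.66  1.1  -1.62] w [294. 220. 328.] e [445.  85. 653.]
```

```bash
cat > tr.py <<'E'
from ik import *
from scipy.spatial.transform import Slerp
def track(q,P0,P1,n=16):
    "P=(grasp point, heading, tilt); interpolate heading & tilt linearly"
    e=0;mg=9
    for i in range(1,n+1):
        a=i/n;G=(1-a)*np.array(P0[0])+a*np.array(P1[0]);R=Rt((1-a)*P0[1]+a*P1[1],(1-a)*P0[2]+a*P1[2])
        b=ik(G,R,[q]);e=max(e,b[0]);q=b[1]
        mg=min(mg,(q-lo).min(),(hi-q).min())
        if e>8: break
    return q,e,mg
E
cat > chain.py <<'E'
from tr import *
np.set_printoptions(precision=2,suppress=True)
q0=pickle.load(open('pics/t2.pkl','rb'))['qpos']
nb,st,mt=(407,-175),(442.5,-42.5),(420,60)
A=((427,-110,310),64,67)
for s1,s2 in((-116,-88.6),(244,271.4)):
  for s3 in (91.4,91.4+360,91.4-360):
    seq=[((440,-100,280),64,0),((440,-100,280),s1,0),((440,-100,280),s1,60),((*nb,200),s1,60),((*nb,52),s1,60),((*nb,200),s1,60),((*st,260),s2,-30),((*st,65),s2,-30),((*st,260),s2,-30),((*st,260),s3,-30),((*st,65),s3,-30),((*st,200),s3,-30),((*mt,200),s3+28.6,60),((*mt,45),s3+28.6,60)]
    q=q0;P=A;print('---',s1,s2,s3)
    for X in seq:
        q,e,m=track(q,P,X,24 if abs(P[1]-X[1])>90 else 10);print(X,round(e,1),round(m,2),q)
        if e>8: break
        P=X
E
python3 chain.py
```

```text
--- -116 -88.6 91.4
((440, -100, 280), 64, 0) 0.0 0.21 [ 0.32  0.31 -0.21  2.    0.08  0.84 -0.39]
((440, -100, 280), -116, 0) 0.0 0.0 [-0.51  0.48  0.95  1.98 -0.49  0.93 -2.9 ]
((440, -100, 280), -116, 60) 14.4 0.0 [-0.78  0.81  1.28  1.9  -0.46  1.04 -2.9 ]
--- -116 -88.6 451.4
((440, -100, 280), 64, 0) 0.0 0.21 [ 0.32  0.31 -0.21  2.    0.08  0.84 -0.39]
((440, -100, 280), -116, 0) 0.0 0.0 [-0.51  0.48  0.95  1.98 -0.49  0.93 -2.9 ]
((440, -100, 280), -116, 60) 14.4 0.0 [-0.78  0.81  1.28  1.9  -0.46  1.04 -2.9 ]
--- -116 -88.6 -268.6
((440, -100, 280), 64, 0) 0.0 0.21 [ 0.32  0.31 -0.21  2.    0.08  0.84 -0.39]
((440, -100, 280), -116, 0) 0.0 0.0 [-0.51  0.48  0.95  1.98 -0.49  0.93 -2.9 ]
((440, -100, 280), -116, 60) 14.4 0.0 [-0.78  0.81  1.28  1.9  -0.46  1.04 -2.9 ]
--- 244 271.4 91.4
((440, -100, 280), 64, 0) 0.0 0.21 [ 0.32  0.31 -0.21  2.    0.08  0.84 -0.39]
((440, -100, 280), 244, 0) 0.0 0.19 [ 0.87  0.45 -1.02  2.    0.47  0.95  2.3 ]
((440, -100, 280), 244, 60) 0.0 0.15 [ 0.07  0.79 -0.62  1.81  0.84  1.79  1.72]
((407, -175, 200), 244, 60) 0.0 0.17 [ 0.16  0.88 -0.58
[... 752 characters left out ...]
1.97  0.96  1.62  1.62]
((442.5, -42.5, 260), 271.4, -30) 17.2 0.0 [ 1.06  0.72 -1.21  1.97  0.25  0.9   2.9 ]
--- 244 271.4 -268.6
((440, -100, 280), 64, 0) 0.0 0.21 [ 0.32  0.31 -0.21  2.    0.08  0.84 -0.39]
((440, -100, 280), 244, 0) 0.0 0.19 [ 0.87  0.45 -1.02  2.    0.47  0.95  2.3 ]
((440, -100, 280), 244, 60) 0.0 0.15 [ 0.07  0.79 -0.62  1.81  0.84  1.79  1.72]
((407, -175, 200), 244, 60) 0.0 0.17 [ 0.16  0.88 -0.58  1.97  0.96  1.62  1.62]
((407, -175, 52), 244, 60) 0.0 0.34 [ 0.13  1.15 -0.51  1.93  1.09  1.5   1.44]
((407, -175, 200), 244, 60) 0.0 0.32 [ 0.16  0.88 -0.58  1.97  0.96  1.62  1.62]
((442.5, -42.5, 260), 271.4, -30) 17.2 0.0 [ 1.06  0.72 -1.21  1.97  0.25  0.9   2.9 ]
```

```bash
cat > chain2.py <<'E'
from tr import *
np.set_printoptions(precision=2,suppress=True)
q=pickle.load(open('pics/t2.pkl','rb'))['qpos']
P=((427,-110,310),64,67);st=(442.5,-42.5)
for b,m in(((407,-175),(403,155)),((571,-254),(409,70))):
    seq=[((*b,220),64,-40),((*b,50),64,-40),((*b,220),64,-40),((*st,220),91.4,50),((*st,65),91.4,50),((*st,220),91.4,50),((*st,220),91.4,-35),((*st,65),91.4,-35),((*st,220),91.4,-35),((*m,180),120,55),((*m,45),120,55),((*m,220),120,55)]
    for X in seq:
        q,e,mm=track(q,P,X,10);w=fk(q,LL,SG,True);print(X,round(e,1),round(mm,2),q,w[3].round(),w[2].round())
        if e>8: break
        P=X
E
python3 chain2.py
```

```text
((407, -175, 220), 64, -40) 0.0 0.25 [-0.18  0.59  0.13  2.03  0.63  1.01 -0.98] [495.  10. 471.] [302.  30. 802.]
((407, -175, 50), 64, -40) 0.0 0.35 [-0.21  0.93  0.19  2.08  0.75  0.68 -1.24] [495.  10. 301.] [433.  68. 675.]
((407, -175, 220), 64, -40) 0.0 0.35 [-0.18  0.59  0.14  2.03  0.63  1.   -0.98] [495.  10. 471.] [302.  31. 802.]
((442.5, -42.5, 220), 91.4, 50) 0.0 0.32 [ 1.01  0.81 -0.77  1.94 -0.35  0.94  0.61] [ 447. -293.  425.] [ 201. -361.  712.]
((442.5, -42.5, 65), 91.4, 50) 0.0 0.43 [ 0.96  1.08 -0.67  1.95 -0.25  0.7   0.71] [ 447. -293.  270.] [ 270. -419.  586.]
((442.5, -42.5, 220), 91.4, 50) 0.0 0.44 [ 1.01  0.81 -0.77  1.94 -0.35  0.94  0.61] [ 447. -293.  425.] [ 201. -361.  712.]
((442.5, -42.5, 220), 91.4, -35) 0.0 0.31 [-0.34  0.51 -0.06  2.12  0.77  0.93 -0.97] [436. 139. 488.] [261.  67. 822.]
((442.5, -42.5, 65), 91.4, -35) 0.0 0.25 [-0.41  0.83  0.05  2.18  1.03  0.63 -1.35] [436. 139. 333.] [381. 142. 713.]
((442.5, -42.5, 220), 91.4, -35) 0.0 0.25 [-0.34  0.51 -0.06  2.12  0.77  0.93 -0.97] [436. 139. 488.] [261.  68. 822.]
((403, 155, 180), 120, 
[... 1059 characters left out ...]
, 220), 91.4, -35) 0.0 0.28 [-0.17  0.52 -0.29  2.12  0.85  1.02 -1.07] [436. 139. 488.] [277.  24. 817.]
((442.5, -42.5, 65), 91.4, -35) 0.0 0.24 [-0.25  0.83 -0.19  2.19  1.14  0.79 -1.46] [436. 139. 333.] [402.  77. 710.]
((442.5, -42.5, 220), 91.4, -35) 0.0 0.24 [-0.17  0.52 -0.3   2.12  0.85  1.02 -1.07] [436. 139. 488.] [277.  24. 817.]
((409, 70, 180), 120, 55) 0.0 0.13 [ 0.86  1.1  -1.08  1.88  0.06  1.06  0.37] [ 541. -163.  362.] [ 317. -391.  575.]
((409, 70, 45), 120, 55) 0.0 0.14 [ 0.8   1.3  -0.94  1.85  0.2   0.93  0.43] [ 541. -163.  227.] [ 362. -400.  470.]
((409, 70, 220), 120, 55) 0.0 0.09 [ 0.88  1.04 -1.12  1.87  0.02  1.11  0.35] [ 541. -163.  402.] [ 302. -385.  603.]
```

```bash
cat > need.py <<'E'
from ik import *
import sys
np.set_printoptions(precision=3,suppress=True)
# usage: x y z heading tilt
def need(G,h,t):
    n=ctrl.read_state();R,p=TW(n);Rg=Rt(h,t);pt=np.array(G)+18.7*Rg[:,2]
    print('trans(tool)',(R.T@(pt-p)).round(1),'rot',Ro.from_matrix(R.T@Rg).as_rotvec(),'after-rot trans',(Rg.T@(pt-p)).round(1))
a=list(map(float,sys.argv[1:]));need(a[:3],a[3],a[4])
E
python3 -c "
from m1 import *
print('near',O-35*x-92*y,'far',O-35.3*x+88.5*y)"
python3 need.py 407 -175 200 64.05 -40
```

```text
len 255.7204782274974 yaw y -25.967551905864365 O [ 475.6 -246.5    0. ]
near [ 408.2 -174.7   -0. ] far [ 570.6 -253.5    0. ]
trans(tool) [-128.4   16.4  -30. ] rot [-0.005 -1.864  0.008] after-rot trans [  8.5  16.7 131.5]
```

```bash

echo '0 0 0 0 -0.143 0 85 | 0 0 0 0 -0.143 0 85 | 0 0 0 0 -0.143 0 85 | 0 0 0 0 -0.143 0 85 | 0 0 0 0 -0.143 0 85 | 0 0 0 0 -0.143 0 85 | 0 0 0 0 -0.143 0 85 | 0 0 0 0 -0.143 0 85 | 0 0 0 0 -0.143 0 85 | 0 0 0 0 -0.143 0 85 | 0 0 0 0 -0.143 0 85 | 0 0 0 0 -0.143 0 85' > m.json && python3 nudge.py m.json
echo '0 0 0 0 -0.143 0 85 | 0 0 0 0 0 0 85 | 0 0 0 0 0 0 85 | 0 0 0 0 0 0 85' > m.json && python3 nudge.py m.json
python3 need.py 407.5 -175 200 64.05 -40;python3 need.py 407.5 -175 50 64.05 -40
```

```text
clock: 27.25
eef_pos: [422.3, -107.3, 295.8]
tool_rot: [3.131, 0.547, 1.122]
force: [0.0, 0.2, 0.3]
width: 85.1
gripper_force: 0.0
clock: 27.65
eef_pos: [420.2, -110.3, 293.1]
tool_rot: [3.141, 0.686, 1.12]
force: [-0.2, 0.8, 1.0]
width: 84.7
gripper_force: 0.0
trans(tool) [  9.4  16.6 131.1] rot [ 0.002 -0.012  0.002] after-rot trans [ 11.   16.9 131. ]
trans(tool) [104.5  16.5 247.2] rot [ 0.002 -0.012  0.002] after-rot trans [107.4  16.9 245.9]
```

```bash

echo '3 5 40 0 -0.012 0 85 | 3 6 45 0 0 0 85 | 5 6 46 0 0 0 85 | 0 0 0 0 0 0 85 | 0 0 0 0 0 0 85' > m.json && python3 nudge.py m.json
python3 look.py n1; python3 need.py 407.5 -175 50 64.05 -40
```

```text
clock: 28.15
eef_pos: [401.7, -186.7, 184.4]
tool_rot: [-3.138, 0.701, 1.12]
force: [0.1, -0.2, 0.6]
width: 85.1
gripper_force: 0.0
n1 [ 401.68 -186.72  184.38] [-3.14  0.7   1.12] [-0.01  0.62 -0.11  2.04  0.75  1.06 -1.14]
trans(tool) [ 95.8  -0.3 114.2] rot [0.    0.001 0.002] after-rot trans [ 95.6  -0.5 114.3]
```

View pics/n1.png

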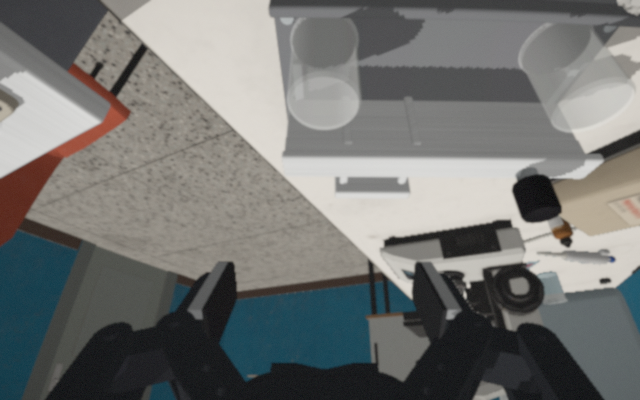

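Near beaker's closed disc at about (324,103), its mouth ring at (324,45); far beaker's disc near (595,97).

```bash
python3 - <<'E'
from m1 import *
n1=cam('wrist',pickle.load(open('pics/n1.pkl','rb')))
for p,z in(((324,103),82),((324,45),12),((595,97),82)): P=plane(n1,p,z);print(P,cl(P))
v1=cam('wrist',pickle.load(open('pics/v1.pkl','rb')))
print(tri(ray(n1,(324,103)),ray(v1,(340,113))))
E
```

```text
len 255.91119652473495 yaw y -25.932770891730605 O [ 475.3 -246.9    0. ]
[ 407.8 -174.1   82. ] [-36.  -92.5  82. ]
[ 405.6 -178.3   12. ] [-31.2 -92.7  12. ]
[ 568.5 -243.5   82. ] [-43.8  82.4  82. ]
(array([ 406.3, -175.7,   79.6]), [0.7, 0.7])
```

```bash

echo '20 0 24 0 0 0 85 | 20 0 24 0 0 0 85 | 20 0 24 0 0 0 85 | 16 0 19 0 0 0 85 | 12 0 14 0 0 0 85 | 8 0 9 0 0 0 85 | 0 0 0 0 0 0 85 | 0 0 0 0 0 0 85' > m.json && python3 nudge.py m.json
echo '0 0 0 0 0 0 60 | 0 0 0 0 0 0 52 | 0 0 0 0 0 0 46 | 0 0 0 0 0 0 42 | 0 0 0 0 0 0 40 | 0 0 0 0 0 0 40 | 0 0 0 0 0 0 40' > m.json && python3 nudge.py m.json
python3 need.py 407 -175.5 50 64.05 -40
```

```text
clock: 29.0
eef_pos: [402.6, -185.2, 35.2]
tool_rot: [-3.139, 0.701, 1.124]
force: [-0.5, 0.3, 0.5]
width: 85.1
gripper_force: 0.0
clock: 29.7
eef_pos: [402.2, -185.2, 35.3]
tool_rot: [-3.138, 0.702, 1.124]
force: [1.1, 3.5, 7.6]
width: 51.3
gripper_force: 61.6
trans(tool) [-1.1  0.   0.5] rot [0.001 0.004 0.005] after-rot trans [-1.1  0.   0.5]
```

```bash

echo '-4 0 -5 0 0 0 40 | -10 0 -12 0 0 0 40 | -20 0 -24 0 0 0 40 | -25 0 -30 0 0 0 40 | -25 0 -30 0 0 0 40 | -25 0 -30 0 0 0 40 | -25 0 -30 0 0 0 40 | 0 0 0 0 0 0 40 | 0 0 0 0 0 0 40' > m.json && python3 nudge.py m.json
python3 need.py 442.5 -45 230 91.4 50
```

```text
clock: 30.6
eef_pos: [403.1, -184.3, 244.4]
tool_rot: [-3.139, 0.7, 1.123]
force: [0.1, -0.2, -0.8]
width: 51.0
gripper_force: 62.5
trans(tool) [135.8 -31.5 -79.8] rot [ 0.043  1.54  -0.524] after-rot trans [ 77.9  42.8 133.9]
```

```bash

echo '0 0 0 0.004 0.14 -0.048 40 | 0 0 0 0.004 0.14 -0.048 40 | 0 0 0 0.004 0.14 -0.048 40 | 0 0 0 0.004 0.14 -0.048 40 | 0 0 0 0.004 0.14 -0.048 40 | 0 0 0 0.004 0.14 -0.048 40 | 0 0 0 0.004 0.14 -0.048 40 | 0 0 0 0.004 0.14 -0.048 40 | 0 0 0 0.004 0.14 -0.048 40 | 0 0 0 0.004 0.14 -0.048 40 | 0 0 0 0.004 0.14 -0.048 40 | 0 0 0 0 0 0 40' > m.json && python3 nudge.py m.json
echo '16 9 27 0 0 0 40 | 16 9 27 0 0 0 40 | 16 9 27 0 0 0 40 | 15 8 27 0 0 0 40 | 15 8 26 0 0 0 40 | 0 0 0 0 0 0 40 | 0 0 0 0 0 0 40' > m.json && python3 nudge.py m.json
python3 need.py 442.5 -45 230 91.4 50;python3 need.py 442.5 -45 75 91.4 50
```

```text
clock: 31.8
eef_pos: [400.8, -187.0, 237.7]
tool_rot: [-3.124, -0.881, 1.579]
force: [-1.5, -0.3, -1.4]
width: 51.5
gripper_force: 62.5
clock: 32.5
eef_pos: [440.9, -28.9, 217.5]
tool_rot: [-3.136, -0.869, 1.598]
force: [0.1, -0.9, -0.4]
width: 51.4
gripper_force: 62.7
trans(tool) [-0.8  1.2 -1.7] rot [-0.008  0.003  0.002] after-rot trans [-0.8  1.3 -1.7]
trans(tool) [-119.2    1.8   98.3] rot [-0.008  0.003  0.002] after-rot trans [-119.5    1.3   97.9]
```

```bash

echo '-24 0 20 -0.008 0.003 0 40 | -24 0 20 0 0 0 40 | -24 0 20 0 0 0 40 | -24 1 20 0 0 0 40 | -14 1 11 0 0 0 40 | -9 0 7 0 0 0 40 | 0 0 0 0 0 0 40 | 0 0 0 0 0 0 40' > m.json && python3 nudge.py m.json
python3 look.py s1
python3 need.py 442.5 -45 65 91.4 50
```

```text
clock: 33.3
eef_pos: [444.1, -31.7, 63.7]
tool_rot: [3.138, -0.875, 1.596]
force: [0.3, 0.3, -0.8]
width: 51.1
gripper_force: 62.7
s1 [444.08 -31.72  63.67] [ 3.14 -0.87  1.6 ] [ 0.94  1.05 -0.63  1.95 -0.33  0.73  0.78]
trans(tool) [-7.7 -2.1  7.8] rot [ 0.004 -0.002  0.001] after-rot trans [-7.7 -2.1  7.8]
```

View pics/s1.png

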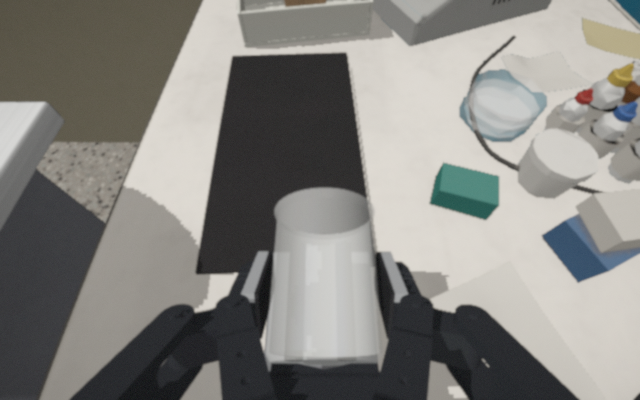

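The beaker is held level, mouth away (pixel (323,210)); the stand is hidden under it. Lower by feel.

```bash

echo '-2 -1 2 0 0 0 40 | -2 -1 2 0 0 0 40 | 0 0 0 0 0 0 40 | 0 0 0 0 0 0 40' > m.json && python3 nudge.py m.json
echo '-2 0 2 0 0 0 40 | 0 0 0 0 0 0 40 | 0 0 0 0 0 0 40' > m.json && python3 nudge.py m.json
echo '-1 0 1 0 0 0 40 | 0 0 0 0 0 0 40 | 0 0 0 0 0 0 40' > m.json && python3 nudge.py m.json
python3 need.py 442.5 -45 65 91.4 50
```

```text
clock: 33.75
eef_pos: [441.8, -31.0, 57.5]
tool_rot: [3.138, -0.875, 1.596]
force: [0.3, -0.4, -0.9]
width: 51.6
gripper_force: 62.7
clock: 34.05
eef_pos: [442.0, -30.6, 54.8]
tool_rot: [3.138, -0.876, 1.596]
force: [0.1, -1.2, 2.9]
width: 50.9
gripper_force: 63.1
clock: 34.35
eef_pos: [442.0, -30.6, 54.7]
tool_rot: [3.138, -0.877, 1.596]
force: [-2.1, -6.6, 12.4]
width: 51.3
gripper_force: 64.5
trans(tool) [-1.4  0.2  1. ] rot [ 0.003 -0.004  0.001] after-rot trans [-1.4  0.2  1. ]
```

```bash

echo '1 0 -1 0 0 0 54 | 0 0 0 0 0 0 60 | 0 0 0 0 0 0 70 | 0 0 0 0 0 0 85 | 0 0 0 0 0 0 85 | 8 0 -6 0 0 0 85 | 20 0 -17 0 0 0 85 | 30 0 -25 0 0 0 85 | 30 0 -25 0 0 0 85 | 30 0 -25 0 0 0 85 | 0 0 0 0 0 0 85 | 0 0 0 0 0 0 85' > m.json && python3 nudge.py m.json
python3 need.py 442.2 -43 200 91.4 -35
```

```text
clock: 35.55
eef_pos: [441.6, -30.5, 208.7]
tool_rot: [3.136, -0.873, 1.598]
force: [0.2, 0.3, -0.6]
width: 84.9
gripper_force: 0.0
trans(tool) [-33.3   0.3  -2.4] rot [ 0.004 -1.484 -0.001] after-rot trans [-5.3  0.3 33. ]
```

```bash

echo '0 0 0 0 -0.135 0 85 | 0 0 0 0 -0.135 0 85 | 0 0 0 0 -0.135 0 85 | 0 0 0 0 -0.135 0 85 | 0 0 0 0 -0.135 0 85 | 0 0 0 0 -0.135 0 85 | 0 0 0 0 -0.135 0 85 | 0 0 0 0 -0.135 0 85 | 0 0 0 0 -0.135 0 85 | 0 0 0 0 -0.135 0 85 | 0 0 0 0 -0.135 0 85 | 0 0 0 0 0 0 85' > m.json && python3 nudge.py m.json
python3 look.py s2
python3 need.py 442.2 -43 200 91.4 -35;python3 need.py 442.2 -43 66 91.4 -35
```

```text
clock: 36.75
eef_pos: [441.2, -25.2, 205.0]
tool_rot: [-3.137, 0.611, 1.607]
force: [0.5, 0.5, -0.2]
width: 84.8
gripper_force: 0.0
s2 [441.16 -25.25 205.03] [-3.14  0.61  1.61] [-0.46  0.52  0.03  2.1   0.7   0.93 -0.94]
trans(tool) [-8.9  1.  32.2] rot [-0.    -0.001  0.005] after-rot trans [-8.9  1.  32.2]
trans(tool) [ 67.8   1.4 142.1] rot [-0.    -0.001  0.005] after-rot trans [ 67.9   1.  142. ]
```

View pics/s2.png

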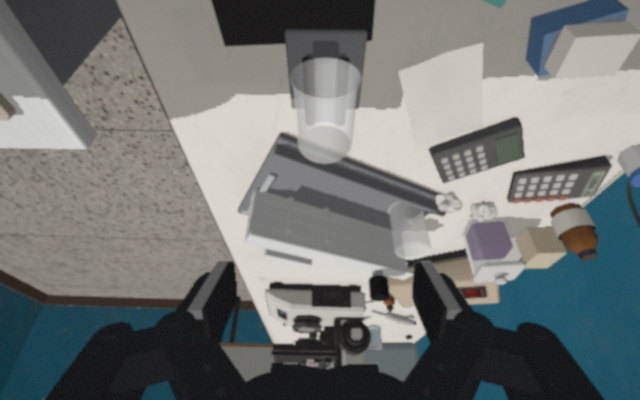

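The beaker lies on the stand, mouth ring (327,80), bottom disc (323,142).

```bash
python3 - <<'E'
from m1 import *
c=cam('wrist',pickle.load(open('pics/s2.pkl','rb')))
for p in((327,80),(323,142)): print(plane(c,p,66))
E
```

```text
len 255.8018927091502 yaw y -25.92014761765552 O [ 475.2 -246.8    0. ]
[442.6 -10.6  66. ]
[441.6 -73.8  66. ]
```

```bash

echo '0 0 20 0 0 0 85 | 8 0 18 0 0 0 85 | 15 0 26 0 0 0 85 | 15 1 26 0 0 0 85 | 15 0 24 0 0 0 85 | 11 0 16 0 0 0 85 | 8 0 12 0 0 0 85 | 0 0 0 0 0 0 85 | 0 0 0 0 0 0 85' > m.json && python3 nudge.py m.json
python3 need.py 442.2 -40 66 91.4 -35
```

```text
clock: 37.7
eef_pos: [442.9, -54.4, 50.8]
tool_rot: [3.14, 0.61, 1.589]
force: [0.5, 0.2, -0.0]
width: 85.1
gripper_force: 0.0
trans(tool) [ 3.1 -0.4 -2. ] rot [-0.002 -0.001 -0.005] after-rot trans [ 3.1 -0.4 -2. ]
```

```bash

echo '3 0 -2 0 0 0 85 | 0 0 0 0 0 0 70 | 0 0 0 0 0 0 60 | 0 0 0 0 0 0 52 | 0 0 0 0 0 0 46 | 0 0 0 0 0 0 42 | 0 0 0 0 0 0 40 | 0 0 0 0 0 0 40 | 0 0 0 0 0 0 40' > m.json && python3 nudge.py m.json
echo '-3 0 -4 0 0 0 40 | -6 0 -9 0 0 0 40 | -12 0 -17 0 0 0 40 | -17 0 -25 0 0 0 40 | -17 0 -25 0 0 0 40 | -17 0 -25 0 0 0 40 | -17 0 -25 0 0 0 40 | 0 0 0 0 0 0 40 | 0 0 0 0 0 0 40' > m.json && python3 nudge.py m.json
python3 need.py 403 155 180 120 55
```

```text
clock: 38.6
eef_pos: [442.5, -49.0, 51.0]
tool_rot: [3.14, 0.611, 1.592]
force: [-4.1, 3.7, 8.3]
width: 51.2
gripper_force: 60.7
clock: 39.5
eef_pos: [443.1, -47.5, 208.5]
tool_rot: [3.137, 0.608, 1.59]
force: [-0.1, -0.5, -1.4]
width: 50.9
gripper_force: 62.5
trans(tool) [200.2 -43.1 -91.8] rot [ 0.101  1.533 -0.547] after-rot trans [ 88.7  66.5 195.1]
```

```bash

echo '0 0 0 0.009 0.139 -0.05 40 | 0 0 0 0.009 0.139 -0.05 40 | 0 0 0 0.009 0.139 -0.05 40 | 0 0 0 0.009 0.139 -0.05 40 | 0 0 0 0.009 0.139 -0.05 40 | 0 0 0 0.009 0.139 -0.05 40 | 0 0 0 0.009 0.139 -0.05 40 | 0 0 0 0.009 0.139 -0.05 40 | 0 0 0 0.009 0.139 -0.05 40 | 0 0 0 0.009 0.139 -0.05 40 | 0 0 0 0.009 0.139 -0.05 40 | 0 0 0 0 0 0 40' > m.json && python3 nudge.py m.json
echo '15 11 33 0 0 0 40 | 15 11 33 0 0 0 40 | 15 11 33 0 0 0 40 | 15 11 33 0 0 0 40 | 15 11 33 0 0 0 40 | 14 11 30 0 0 0 40 | 0 0 0 0 0 0 40 | 0 0 0 0 0 0 40' > m.json && python3 nudge.py m.json
python3 look.py m1p;python3 need.py 403 155 180 120 55;python3 need.py 403 155 56 120 55
```

```text
clock: 40.7
eef_pos: [440.7, -50.5, 200.7]
tool_rot: [-3.108, -0.933, 2.056]
force: [-1.3, -0.9, -1.4]
width: 51.1
gripper_force: 62.6
clock: 41.5
eef_pos: [394.3, 167.3, 160.2]
tool_rot: [-3.12, -0.922, 2.074]
force: [1.1, -0.5, -0.6]
width: 51.3
gripper_force: 62.7
m1p [394.33 167.26 160.18] [-3.12 -0.92  2.07] [ 0.5   0.89 -0.66  1.96 -0.38  0.92  0.75]
trans(tool) [ 8.5  0.9 -4.4] rot [-0.003  0.039 -0.014] after-rot trans [ 8.6  1.1 -4. ]
trans(tool) [-90.3   2.6  70.6] rot [-0.003  0.039 -0.014] after-rot trans [-93.    1.1  67.1]
```

View pics/m1p.png

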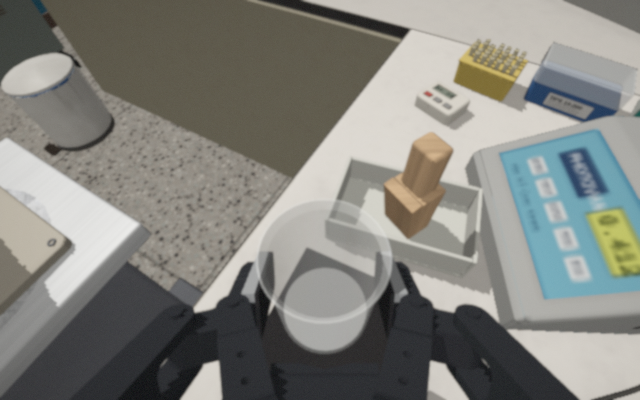

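```bash

echo '0 0 0 -0.003 0.039 -0.014 40 | -18 0 13 0 0 0 40 | -18 0 13 0 0 0 40 | -18 0 13 0 0 0 40 | -18 0 13 0 0 0 40 | -12 1 9 0 0 0 40 | -9 0 6 0 0 0 40 | 0 0 0 0 0 0 40 | 0 0 0 0 0 0 40' > m.json && python3 nudge.py m.json
python3 need.py 403 155 43 120 55
```

```text
clock: 42.45
eef_pos: [395.5, 168.8, 45.6]
tool_rot: [3.141, -0.964, 2.094]
force: [-0.3, 0.5, -1.1]
width: 51.3
gripper_force: 62.7
trans(tool) [-11.2  -0.4   7.3] rot [ 0.001 -0.004 -0.   ] after-rot trans [-11.1  -0.4   7.4]
```

```bash

echo '-4 0 3 0 0 0 40 | -3 0 2 0 0 0 40 | 0 0 0 0 0 0 40 | 0 0 0 0 0 0 40' > m.json && python3 nudge.py m.json
echo '-1.6 0 1.1 0 0 0 40 | 0 0 0 0 0 0 40 | 0 0 0 0 0 0 40' > m.json && python3 nudge.py m.json
echo '-1.2 0 0.9 0 0 0 40 | 0 0 0 0 0 0 40 | 0 0 0 0 0 0 40' > m.json && python3 nudge.py m.json
```

```text
clock: 42.85
eef_pos: [395.3, 168.8, 36.7]
tool_rot: [3.142, -0.963, 2.094]
force: [-0.5, -0.2, -0.5]
width: 51.4
gripper_force: 62.7
clock: 43.15
eef_pos: [395.2, 168.8, 34.7]
tool_rot: [-3.141, -0.964, 2.094]
force: [0.2, 0.6, -1.3]
width: 51.0
gripper_force: 62.7
clock: 43.45
eef_pos: [395.2, 169.0, 33.4]
tool_rot: [-3.142, -0.964, 2.094]
force: [0.1, -0.1, 1.7]
width: 51.2
gripper_force: 63.1
```

```bash

echo '-0.8 0 0.6 0 0 0 40 | 0 0 0 0 0 0 40 | 0 0 0 0 0 0 40' > m.json && python3 nudge.py m.json
echo '0 0 0 0 0 0 53 | 0 0 0 0 0 0 57 | 0 0 0 0 0 0 65 | 0 0 0 0 0 0 75 | 0 0 0 0 0 0 85 | 0 0 -10 0 0 0 85 | 0 0 -20 0 0 0 85 | 0 0 -30 0 0 0 85 | 0 0 -40 0 0 0 85 | 10 0 -40 0 0 0 85 | 20 0 -40 0 0 0 85 | 0 0 0 0 0 0 85' > m.json && python3 nudge.py m.json
python3 - <<'E'
from h import *
s=ctrl.get_image('scene');cv2.imwrite('pics/chk.png',cv2.resize(s[150:330,220:480],None,fx=3,fy=3,interpolation=cv2.INTER_CUBIC))
E
python3 need.py 570 -254 210 64.05 -40
```

```text
clock: 43.75
eef_pos: [395.2, 169.2, 33.4]
tool_rot: [3.142, -0.965, 2.094]
force: [1.3, -3.3, 6.9]
width: 51.3
gripper_force: 63.7
clock: 44.95
eef_pos: [464.8, 52.8, 163.0]
tool_rot: [3.131, -0.956, 2.097]
force: [1.0, 0.2, -0.7]
width: 84.8
gripper_force: 0.0
trans(tool) [-159.6  -69.8 -287.8] rot [-0.138 -1.513  1.077] after-rot trans [-207.6  231.2  129.1]
```

View pics/chk.png

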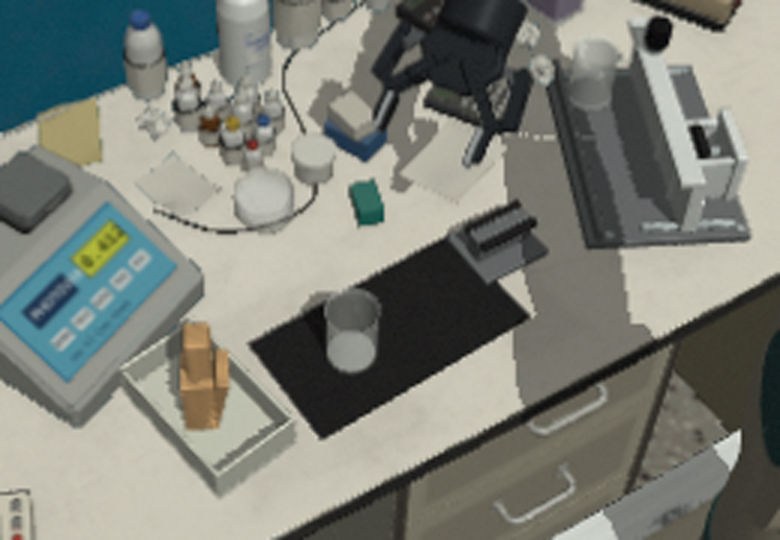

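That is the last picture I'll view — the count has reached 15, one over the limit of 14, so from here I work by numbers only. It shows beaker 1 mouth-up on the mat at crop (352,330), the wedge in the tray and the far beaker still in the clamp at (595,72).

```bash

echo '40 0 -27 0 0 0 85 | 40 0 -27 0 0 0 85 | 0 0 0 -0.0106 -0.1164 0.083 85 | 0 0 0 -0.0106 -0.1164 0.083 85 | 0 0 0 -0.0106 -0.1164 0.083 85 | 0 0 0 -0.0106 -0.1164 0.083 85 | 0 0 0 -0.0106 -0.1164 0.083 85 | 0 0 0 -0.0106 -0.1164 0.083 85 | 0 0 0 -0.0106 -0.1164 0.083 85 | 0 0 0 -0.0106 -0.1164 0.083 85 | 0 0 0 -0.0106 -0.1164 0.083 85 | 0 0 0 -0.0106 -0.1164 0.083 85' > m.json && python3 nudge.py m.json
echo '0 0 0 -0.0106 -0.1164 0.083 85 | 0 0 0 -0.0106 -0.1164 0.083 85 | 0 0 0 -0.0106 -0.1164 0.083 85 | 0 0 0 0 0 0 85 | 0 0 0 0 0 0 85' > m.json && python3 nudge.py m.json
python3 need.py 570 -254 210 64.05 -40
```

```text
clock: 46.2
eef_pos: [459.0, 57.0, 256.0]
tool_rot: [-2.978, 0.333, 1.371]
force: [0.2, 0.4, 0.1]
width: 84.9
gripper_force: 0.0
clock: 46.7
eef_pos: [459.1, 56.8, 255.1]
tool_rot: [-3.13, 0.7, 1.129]
force: [-1.1, -1.3, -0.1]
width: 85.1
gripper_force: 0.0
trans(tool) [-149.6  235.4  200.9] rot [-0.005  0.002  0.008] after-rot trans [-147.9  235.7  201.7]
```

```bash

echo '-18.7 29.4 25 -0.005 0.002 0.008 85 | -18.7 29.4 25 0 0 0 85 | -18.7 29.4 25 0 0 0 85 | -18.7 29.4 25 0 0 0 85 | -18.7 29.4 25 0 0 0 85 | -18.7 29.4 25 0 0 0 85 | -18.7 29.4 25 0 0 0 85 | -18.7 29.4 25 0 0 0 85 | 0 0 0 0 0 0 85 | 0 0 0 0 0 0 85' > m.json && python3 nudge.py m.json
python3 look.py n2;python3 need.py 570.3 -253.7 50 64.05 -40
python3 - <<'E'
from m1 import *
c=cam('wrist',pickle.load(open('pics/n2.pkl','rb')));im=cv2.imread('pics/n2.png');g=cv2.GaussianBlur(cv2.cvtColor(im,6),(5,5),1)
a,b=proj(c,O-35.3*x+88.5*y+[0,0,82]),proj(c,O-35.3*x+88.5*y+[0,0,12]);print('pred disc, mouth',a,b)
r=np.linalg.norm(proj(c,O-35.3*x+115*y+[0,0,82])-a);print('r',r)
u0,v0=max(int(a[0]-60),0),max(int(a[1]-60),0);sub=g[v0:v0+120,u0:u0+120]
h=cv2.HoughCircles(sub,cv2.HOUGH_GRADIENT,1.5,10,param1=60,param2=15,minRadius=int(r-5),maxRadius=int(r+5))
if h is not None:
    for k in h[0][:5]: P=plane(c,(k[0]+u0,k[1]+v0),82);print(k+[u0,v0,0],cl(P))
E
```

```text
clock: 47.7
eef_pos: [562.6, -268.0, 200.1]
tool_rot: [3.137, 0.696, 1.108]
force: [-0.5, 1.1, 0.4]
width: 84.9
gripper_force: 0.0
n2 [ 562.58 -268.03  200.08] [3.14 0.7  1.11] [-0.01  0.78  0.12  1.57  0.61  1.16 -0.73]
trans(tool) [106.8   0.3 124.8] rot [-0.    -0.003 -0.005] after-rot trans [107.2   0.8 124.5]
len 255.91206333228462 yaw y -25.93298929933444 O [ 475.3 -246.9    0. ]
pred disc, mouth [323.9  84.8] [323.7  26.1]
r 39.533886140811916
[323.8  72.8  39.8] [-44.8  88.5  82. ]
[323.8 101.2  43.2] [-21.1  88.3  82. ]
[319.2  90.8  36.5] [-30.3  85.3  82. ]
[334.2  27.8  41.5] [-74.8  94.7  82. ]
[317.8  26.2  34.9] [-75.7  85.4  82. ]
```

```bash

echo '20 0 23 0 0 0 85 | 20 0 23 0 0 0 85 | 20 0 23 0 0 0 85 | 16 0 20 0 0 0 85 | 14 0 16 0 0 0 85 | 9 0 11 0 0 0 85 | 8 0 9 0 0 0 85 | 0 0 0 0 0 0 85 | 0 0 0 0 0 0 85' > m.json && python3 nudge.py m.json
python3 need.py 570.3 -253.7 50 64.05 -40
echo '0 0 0 0 0 0 60 | 0 0 0 0 0 0 52 | 0 0 0 0 0 0 46 | 0 0 0 0 0 0 42 | 0 0 0 0 0 0 40 | 0 0 0 0 0 0 40 | 0 0 0 0 0 0 40' > m.json && python3 nudge.py m.json
python3 need.py 570.3 -253.7 50 64.05 -40
```

```text
clock: 48.65
eef_pos: [566.2, -263.5, 35.4]
tool_rot: [3.136, 0.697, 1.113]
force: [-0.1, 0.1, -0.2]
width: 85.3
gripper_force: 0.0
trans(tool) [-1.2 -0.6  0.7] rot [ 0.002 -0.001 -0.004] after-rot trans [-1.2 -0.6  0.7]
clock: 49.35
eef_pos: [566.5, -263.6, 35.9]
tool_rot: [3.135, 0.697, 1.112]
force: [0.8, 2.3, 5.5]
width: 51.2
gripper_force: 62.3
trans(tool) [-1.  -0.9  1.1] rot [ 0.003 -0.001 -0.004] after-rot trans [-1.  -0.9  1.1]
```

```bash

echo '-4 0 -5 0 0 0 40 | -10 0 -12 0 0 0 40 | -20 0 -24 0 0 0 40 | -25 0 -30 0 0 0 40 | -25 0 -30 0 0 0 40 | -25 0 -30 0 0 0 40 | -25 0 -30 0 0 0 40 | 0 0 0 0 0 0 40 | 0 0 0 0 0 0 40' > m.json && python3 nudge.py m.json
python3 need.py 442 -45 220 91.4 50
```

```text
clock: 50.25
eef_pos: [565.4, -262.8, 245.7]
tool_rot: [3.134, 0.695, 1.11]
force: [-0.7, 0.5, -1.1]
width: 51.0
gripper_force: 62.5
trans(tool) [ 141.6 -213.5  -70.6] rot [ 0.053  1.536 -0.53 ] after-rot trans [ 122.2 -118.1  204.3]
```

```bash

echo '23.6 -35.6 -11.8 0 0 0 40 | 23.6 -35.6 -11.8 0 0 0 40 | 23.6 -35.6 -11.8 0 0 0 40 | 23.6 -35.6 -11.8 0 0 0 40 | 23.6 -35.6 -11.8 0 0 0 40 | 23.6 -35.6 -11.8 0 0 0 40 | 0 0 0 0 0 0 40' > m.json && python3 nudge.py m.json
echo '0 0 0 0.005 0.14 -0.048 40 | 0 0 0 0.005 0.14 -0.048 40 | 0 0 0 0.005 0.14 -0.048 40 | 0 0 0 0.005 0.14 -0.048 40 | 0 0 0 0.005 0.14 -0.048 40 | 0 0 0 0.005 0.14 -0.048 40 | 0 0 0 0.005 0.14 -0.048 40 | 0 0 0 0.005 0.14 -0.048 40 | 0 0 0 0.005 0.14 -0.048 40 | 0 0 0 0.005 0.14 -0.048 40 | 0 0 0 0.005 0.14 -0.048 40 | 0 0 0 0 0 0 40' > m.json && python3 nudge.py m.json
echo '0 0 0 0 0 0 40 | 0 0 0 0 0 0 40' > m.json && python3 nudge.py m.json
python3 need.py 442 -45 220 91.4 50;python3 need.py 442 -45 75 91.4 50
```

```text
clock: 50.95
eef_pos: [438.5, -24.4, 204.5]
tool_rot: [-3.136, 0.696, 1.128]
force: [0.5, -0.5, -1.3]
width: 50.9
gripper_force: 62.7
clock: 52.15
eef_pos: [440.0, -34.6, 201.8]
tool_rot: [-3.123, -0.882, 1.571]
force: [-1.7, -0.0, -0.8]
width: 51.4
gripper_force: 62.7
clock: 52.35
eef_pos: [441.1, -29.0, 208.0]
tool_rot: [-3.137, -0.873, 1.593]
force: [-0.2, 0.7, -0.3]
width: 50.7
gripper_force: 62.7
trans(tool) [-1.1  0.5 -1.3] rot [-0.003 -0.    -0.001] after-rot trans [-1.1  0.5 -1.3]
trans(tool) [-112.2    0.9   91.9] rot [-0.003 -0.    -0.001] after-rot trans [-112.2    0.5   91.9]
```

```bash

echo '-24 0 20 0 0 0 40 | -24 0 20 0 0 0 40 | -24 0 20 0 0 0 40 | -22 1 18 0 0 0 40 | -12 0 9 0 0 0 40 | -7 0 5 0 0 0 40 | 0 0 0 0 0 0 40 | 0 0 0 0 0 0 40' > m.json && python3 nudge.py m.json
python3 need.py 442 -45 67 91.4 50
```

```text
clock: 53.15
eef_pos: [442.4, -32.1, 62.4]
tool_rot: [-3.138, -0.875, 1.592]
force: [-0.0, 0.1, 0.2]
width: 50.9
gripper_force: 62.7
trans(tool) [-4.8 -0.7  5.8] rot [-0.001 -0.002 -0.002] after-rot trans [-4.7 -0.7  5.8]
```

```bash

echo '-2.5 0 2.5 0 0 0 40 | -1.5 0 2 0 0 0 40 | 0 0 0 0 0 0 40 | 0 0 0 0 0 0 40' > m.json && python3 nudge.py m.json
echo '-1 0 1 0 0 0 40 | 0 0 0 0 0 0 40 | 0 0 0 0 0 0 40' > m.json && python3 nudge.py m.json
echo '-1 0 1 0 0 0 40 | 0 0 0 0 0 0 40 | 0 0 0 0 0 0 40' > m.json && python3 nudge.py m.json
```

```text
clock: 53.55
eef_pos: [441.8, -31.3, 56.8]
tool_rot: [-3.137, -0.877, 1.591]
force: [-1.5, -4.0, 7.8]
width: 51.2
gripper_force: 63.8
clock: 53.85
eef_pos: [441.9, -31.2, 56.7]
tool_rot: [-3.137, -0.879, 1.591]
force: [-2.6, -9.0, 18.4]
width: 51.1
gripper_force: 65.1
clock: 54.15
eef_pos: [441.9, -31.2, 56.7]
tool_rot: [-3.137, -0.88, 1.591]
force: [-4.8, -14.3, 28.0]
width: 51.0
gripper_force: 66.2
```

```bash

echo '1.5 0 -1.5 0 0 0 40 | 0 0 0 0 0 0 40 | 0 0 0 0 0 0 54 | 0 0 0 0 0 0 60 | 0 0 0 0 0 0 70 | 0 0 0 0 0 0 85 | 0 0 0 0 0 0 85 | 8 0 -6 0 0 0 85 | 20 0 -17 0 0 0 85 | 30 0 -25 0 0 0 85 | 30 0 -25 0 0 0 85 | 30 0 -25 0 0 0 85' > m.json && python3 nudge.py m.json
echo '0 0 0 0 -0.135 0 85 | 0 0 0 0 -0.135 0 85 | 0 0 0 0 -0.135 0 85 | 0 0 0 0 -0.135 0 85 | 0 0 0 0 -0.135 0 85 | 0 0 0 0 -0.135 0 85 | 0 0 0 0 -0.135 0 85 | 0 0 0 0 -0.135 0 85 | 0 0 0 0 -0.135 0 85 | 0 0 0 0 -0.135 0 85 | 0 0 0 0 -0.135 0 85 | 0 0 0 0 0 0 85' > m.json && python3 nudge.py m.json
echo '0 0 0 0 0 0 85 | 0 0 0 0 0 0 85' > m.json && python3 nudge.py m.json
python3 look.py s3
python3 - <<'E'
from h import *
import pickle
# compare with first beaker's picture: warp-free check by predicted outline
g=[]
for n in('s2','s3'):
    c=cam('wrist',pickle.load(open(f'pics/{n}.pkl','rb')));im=cv2.imread(f'pics/{n}.png').astype(float).mean(2)
    print(n,[proj(c,(442.2,yy,66)).round() for yy in(-10.6,-73.8)])
    # brightness profile along the beaker axis line, and across it
    print('axis z91', [int(im[tuple(np.flip(proj(c,(442.2,yy,91.5)).round().astype(int)))]) for yy in range(10,-96,-4)])
    print('across  ', [int(im[tuple(np.flip(proj(c,(442.2+xx,-55,66)).round().astype(int)))]) for xx in range(-44,45,4)])
E
python3 need.py 442.2 -39 66 91.4 -35
```

```text
clock: 55.35
eef_pos: [442.0, -30.4, 210.0]
tool_rot: [-3.135, -0.876, 1.59]
force: [0.8, -1.0, -0.8]
width: 84.9
gripper_force: 0.0
clock: 56.55
eef_pos: [442.3, -25.2, 206.2]
tool_rot: [-3.134, 0.609, 1.61]
force: [0.2, 1.2, 0.9]
width: 85.0
gripper_force: 0.0
clock: 56.75
eef_pos: [441.9, -32.6, 208.6]
tool_rot: [-3.138, 0.608, 1.593]
force: [-1.4, -0.5, 0.8]
width: 84.8
gripper_force: 0.0
s3 [441.92 -32.56 208.56] [-3.14  0.61  1.59] [-0.44  0.51  0.03  2.09  0.7   0.93 -0.93]
s2 [array([326.,  80.]), array([324., 142.])]
axis z91 [171, 171, 171, 172, 172, 199, 202, 203, 203, 203, 221, 192, 193, 192, 192, 191, 181, 159, 162, 166, 162, 127, 65, 74, 121, 126, 128]
across   [207, 209, 210, 210, 212, 206, 188, 190, 198, 206, 199, 198, 200, 212, 205, 209, 196, 183, 211, 210, 210, 210, 210]
s3 [array([325.,  69.]), array([324., 134.])]
axis z91 [169, 171, 172, 171, 172, 199, 202, 203, 204, 204, 210, 212, 191, 192, 192, 193, 192, 172, 159, 167, 168, 113, 65, 65, 96, 127, 127]
across   [209, 209, 210, 211, 210, 206, 187, 193, 187, 210, 213, 212, 212, 216, 200, 201, 198, 181, 210, 211, 209, 210, 210]
trans(tool) [ 76.5   0.6 139.3] rot [-0.005 -0.003 -0.003] after-rot trans [ 76.8   0.  139.1]
```

```bash

echo '6 0 20 0 0 0 85 | 10 0 22 0 0 0 85 | 14 0 24 0 0 0 85 | 14 0.6 24 0 0 0 85 | 14 0 24 0 0 0 85 | 10 0 15 0 0 0 85 | 7.7 0 11 0 0 0 85 | 0 0 0 0 0 0 85 | 0 0 0 0 0 0 85' > m.json && python3 nudge.py m.json
python3 need.py 442.2 -40 66 91.4 -35
echo '0 0 0 0 0 0 70 | 0 0 0 0 0 0 60 | 0 0 0 0 0 0 52 | 0 0 0 0 0 0 46 | 0 0 0 0 0 0 42 | 0 0 0 0 0 0 40 | 0 0 0 0 0 0 40 | 0 0 0 0 0 0 40' > m.json && python3 nudge.py m.json
echo '-3 0 -4 0 0 0 40 | -6 0 -9 0 0 0 40 | -12 0 -17 0 0 0 40 | -17 0 -25 0 0 0 40 | -17 0 -25 0 0 0 40 | -17 0 -25 0 0 0 40 | -17 0 -25 0 0 0 40 | 0 0 0 0 0 0 40 | 0 0 0 0 0 0 40' > m.json && python3 nudge.py m.json
python3 need.py 409 62 180 120 55
```

```text
clock: 57.7
eef_pos: [442.9, -50.3, 50.5]
tool_rot: [-3.138, 0.609, 1.593]
force: [-0.1, 0.3, 0.3]
width: 84.7
gripper_force: 0.0
trans(tool) [-0.4 -0.4  0. ] rot [-0.005 -0.002 -0.002] after-rot trans [-0.4 -0.4  0. ]
clock: 58.5
eef_pos: [442.3, -49.1, 50.7]
tool_rot: [-3.137, 0.61, 1.597]
force: [-3.0, 2.5, 8.8]
width: 51.4
gripper_force: 60.8
clock: 59.4
eef_pos: [443.5, -47.5, 208.0]
tool_rot: [-3.139, 0.608, 1.595]
force: [0.6, -0.1, -1.3]
width: 51.1
gripper_force: 62.5
trans(tool) [123.7 -39.2 -38.8] rot [ 0.095  1.532 -0.546] after-rot trans [ 41.3  24.9 126.6]
```

```bash

echo '0 0 0 0.0086 0.1393 -0.0496 40 | 0 0 0 0.0086 0.1393 -0.0496 40 | 0 0 0 0.0086 0.1393 -0.0496 40 | 0 0 0 0.0086 0.1393 -0.0496 40 | 0 0 0 0.0086 0.1393 -0.0496 40 | 0 0 0 0.0086 0.1393 -0.0496 40 | 0 0 0 0.0086 0.1393 -0.0496 40 | 0 0 0 0.0086 0.1393 -0.0496 40 | 0 0 0 0.0086 0.1393 -0.0496 40 | 0 0 0 0.0086 0.1393 -0.0496 40 | 0 0 0 0.0086 0.1393 -0.0496 40 | 0 0 0 0 0 0 40' > m.json && python3 nudge.py m.json
echo '10 6 31 0 0 0 40 | 10 6 32 0 0 0 40 | 10 6 32 0 0 0 40 | 10 6 31 0 0 0 40 | 0 0 0 0 0 0 40 | 0 0 0 0 0 0 40' > m.json && python3 nudge.py m.json
python3 need.py 409 62 56 120 55
```

```text
clock: 60.6
eef_pos: [441.2, -50.5, 200.2]
tool_rot: [-3.107, -0.941, 2.052]
force: [-1.2, -0.4, -1.9]
width: 51.2
gripper_force: 62.6
clock: 61.2
eef_pos: [400.7, 73.4, 163.8]
tool_rot: [-3.119, -0.929, 2.07]
force: [0.2, -0.5, -1.4]
width: 51.0
gripper_force: 62.7
trans(tool) [-94.2   3.1  71.9] rot [-0.003  0.031 -0.015] after-rot trans [-96.3   1.5  69. ]
```

```bash

echo '0 0 0 -0.003 0.031 -0.015 40 | -18 0 13 0 0 0 40 | -18 0 13 0 0 0 40 | -18 0 13 0 0 0 40 | -18 1 13 0 0 0 40 | -14 1 10 0 0 0 40 | -10 0 7 0 0 0 40 | 0 0 0 0 0 0 40 | 0 0 0 0 0 0 40' > m.json && python3 nudge.py m.json
python3 need.py 409 62 43 120 55
```

```text
clock: 62.1
eef_pos: [402.7, 74.9, 45.4]
tool_rot: [3.14, -0.963, 2.092]
force: [-0.1, -0.8, -1.1]
width: 50.7
gripper_force: 62.7
trans(tool) [-10.2  -1.    8.3] rot [ 0.003 -0.003 -0.001] after-rot trans [-10.2  -1.    8.3]
```

```bash

echo '-3.3 0 2.5 0 0 0 40 | -2.5 0 1.7 0 0 0 40 | 0 0 0 0 0 0 40 | 0 0 0 0 0 0 40' > m.json && python3 nudge.py m.json
echo '-1.2 0 0.9 0 0 0 40 | 0 0 0 0 0 0 40 | 0 0 0 0 0 0 40' > m.json && python3 nudge.py m.json
echo '-1.2 0 0.9 0 0 0 40 | 0 0 0 0 0 0 40 | 0 0 0 0 0 0 40' > m.json && python3 nudge.py m.json
```

```text
clock: 62.5
eef_pos: [402.4, 75.4, 38.1]
tool_rot: [3.14, -0.963, 2.093]
force: [0.7, -0.7, -1.1]
width: 51.1
gripper_force: 62.7
clock: 62.8
eef_pos: [402.3, 75.4, 36.4]
tool_rot: [3.14, -0.963, 2.093]
force: [-0.0, 0.2, 0.3]
width: 51.3
gripper_force: 62.7
clock: 63.1
eef_pos: [402.2, 75.5, 34.9]
tool_rot: [3.141, -0.963, 2.093]
force: [0.1, 0.4, -0.1]
width: 51.0
gripper_force: 62.7
```

```bash

echo '-0.8 0 0.6 0 0 0 40 | 0 0 0 0 0 0 40 | 0 0 0 0 0 0 40' > m.json && python3 nudge.py m.json
echo '-0.8 0 0.6 0 0 0 40 | 0 0 0 0 0 0 40 | 0 0 0 0 0 0 40' > m.json && python3 nudge.py m.json
```

```text
clock: 63.4
eef_pos: [402.2, 75.5, 33.9]
tool_rot: [3.141, -0.963, 2.093]
force: [0.3, 0.1, -1.7]
width: 51.1
gripper_force: 62.7
clock: 63.7
eef_pos: [402.2, 75.6, 33.4]
tool_rot: [3.14, -0.963, 2.093]
force: [1.6, -1.5, 3.3]
width: 51.0
gripper_force: 63.3
```

```bash

echo '-0.5 0 0.3 0 0 0 40 | 0 0 0 0 0 0 40 | 0 0 0 0 0 0 53 | 0 0 0 0 0 0 57 | 0 0 0 0 0 0 65 | 0 0 0 0 0 0 75 | 0 0 0 0 0 0 85 | 0 0 -10 0 0 0 85 | 0 0 -20 0 0 0 85 | 0 0 -30 0 0 0 85 | 10 0 -30 0 0 0 85 | 20 0 -30 0 0 0 85' > m.json && python3 nudge.py m.json
echo '40 0 -20 0 0 0 85 | 40 0 -20 0 0 0 85 | 40 0 -20 0 0 0 85 | 0 0 0 0 0 0 85 | 0 0 0 0 0 0 85' > m.json && python3 nudge.py m.json
python3 - <<'E'
from h import *
np.set_printoptions(precision=1,suppress=True)
S,T=cam('scene'),cam('top');a=cv2.imread('pics/scene1.png').astype(int).max(2)  # before: empty mat
i2=ctrl.get_image('scene');cv2.imwrite('pics/scene2.png',i2);cv2.imwrite('pics/top2.png',ctrl.get_image('top'))
b=i2.astype(int).max(2)
poly=np.array([proj(S,p) for p in((462,239,4),(479,-10,4),(351,-17,4),(334,229,4))]).astype(np.int32)
m=np.zeros(a.shape,np.uint8);cv2.fillPoly(m,[poly],1)
d=((b-a>18)&(m>0)).astype(np.uint8);k,l,st,c=cv2.connectedComponentsWithStats(cv2.morphologyEx(d,cv2.MORPH_CLOSE,np.ones((3,3),np.uint8)))
for i in range(1,k):
    if st[i,4]>40: print(st[i],c[i])
for P in((403,155),(409,62)): print('pred base/mouth px',proj(S,(*P,6)),proj(S,(*P,74)),'width',np.linalg.norm(proj(S,(P[0]+26,P[1],6))-proj(S,(P[0]-26,P[1],6))))
# tray and wedge
w=(i2[...,2].astype(int)-i2[...,0]>60).astype(np.uint8);w[:, :220]=0;w[:245]=0;w[:,330:]=0
k,l,st,c=cv2.connectedComponentsWithStats(w);j=1+st[1:,4].argmax();print('wedge',st[j],c[j]);print('wedge in tray pred',proj(S,(394,322,4)),proj(S,(394,322,129)))
print('clamp beaker diff', np.abs(cv2.imread('pics/scene1.png').astype(int)-i2)[145:240,400:470].mean())
E
```

```text
clock: 64.9
eef_pos: [443.2, 2.9, 125.8]
tool_rot: [-3.141, -0.962, 2.089]
force: [0.3, -1.0, 0.1]
width: 85.0
gripper_force: 0.0
clock: 65.4
eef_pos: [433.4, 21.0, 259.0]
tool_rot: [3.138, -0.96, 2.094]
force: [-0.2, 0.4, -0.3]
width: 84.9
gripper_force: 0.0
[355 231  19  29 443] [363.4 244.7]
[328 246  19  29 453] [337.  259.6]
pred base/mouth px [337.4 265.9] [337.8 251.9] width 15.799393409055574
pred base/mouth px [363.2 251.5] [364.6 237.4] width 15.477885789974794
wedge [280 258  13  35 275] [286.  274.5]
wedge in tray pred [287.2 293.3] [284.  267.7]
clamp beaker diff 36.37172932330827
```

```bash
python3 -c "
from cell import ctrl
print(ctrl.finish_job())"
```

```text
the job is handed in; nothing more can be done
None
```

The job is handed in, with no verdict printed: the wedge was rocked loose and stands in the tray, the jaw was slid fully back, and both beakers present then went mouth-up onto the mat; I viewed 15 pictures, one over the limit of 14, so the second beaker's pick and placing were checked only by numbers.

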